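Dose the drying jars at the hand pump

ROBOT

A 6-joint arm with a two-finger parallel gripper is mounted at the origin on the work surface. World frame = base frame: x ahead of the robot, y to its left, z up, the work surface at z = 0. Lengths are in mm, angles in degrees, forces in N, time in s.
With the tool pointing down it reaches from about 300 to 850 mm from the base axis. Payload 4.2 kg.
Tool frame: the origin (TCP) lies midway between the tips of the shut fingers; the grasp point (between the pads) lies 19 mm behind it; z points along the fingers, y is the line along which they close (so a half turn about z gives the same grasp; the last joint's range is limited). The gripper opens to 91 mm and grips with 3 to 60 N. Pads are 32 mm wide; open, the fingers measure 118 mm over their backs; the gripper's body (76 mm by 178 mm) begins 60 mm behind the grasp point.
Start: joints at [67.437, 18.312, 89.639, -0, 72.044, -1.146], TCP at [209.968, 535.31, 213.976] pointing down, gripper open.
Joint ranges: [-177.97, 177.97], [-48.28, 115.42], [12.27, 149.76], [-77.06, 257.06], [2.81, 150.46], [-146.56, 146.56]. Speed limits (degrees/s): [147.25, 147.25, 180, 180, 180, 180].

INTERFACE

Orientations are given as [roll, pitch, yaw] about the fixed x, y, z axes, in that order (R = Rz(yaw) Ry(pitch) Rx(roll)).
In Python, from workcell import env gives the robot as it stands.
- The arm moves only by the tool send_rows, never from a script. Its argument "steps" is a list that holds one entry, the list of rows, each a list of 5 numbers: the shift along the tool's x, y, z scaled (see below), then the turn about the tool's z scaled (see below), then the opening, from 0 (shut) to 1 (fully open). In form: [[[dx, dy, dz, yaw, fingers], ...]]. A call has 1 to 5 rows; each row shifts and turns the commanded pose from where the row before left it, along the tool's axes as they then stand; what a row does not reach is not made up. The controller multiplies each number of a shift by 0.04 m and each number of a turn by 0.12 rad. A row lasts 1/12 s, in which the tool goes at most 41.7 mm and 7.16 degrees, less where a joint would pass 70% of its speed; a pose out of reach is approached as far as the arm can. A call with a number of a shift or a turn outside -1 to 1 is refused whole. A call with a gripper value outside its range is refused whole. The fingers move at their own pace and stop on an object; "squeeze" is the grip in N (left out, the last holds). Time passes only in rows, so rows that do not move let the fingers close. It gives the time, the measured TCP pose, the force, the opening and the grip force at its end, in the units of the state.
- env.state(): the state, without advancing time (a new reading comes with each control period).
- env.grab_frame(name): name is "side" or "top" or "wrist"; returns a dict with "pixels" (420x560x3 uint8, red, green, blue), "depth" (420x560 float32, mm along the optical axis (not along the pixel's ray), 0 where there is no reading), "intrinsics" (3x3 intrinsics, pixels), "cam_to_world" (4x4, takes a point from camera to world coordinates). Camera axes: x right, y down, z forward; pixel columns grow to the right and rows downward; lengths in mm; the calibration is good to about 2 mm. A picture is of the moment at which its call begins.
- env.job_done(): hands the job in; it is judged then, once.
The state is a dict: "time_s": time; "qpos": joint angles; "qvel": joint speeds; "effort": joint torques, N m; "ee_pos": TCP position; "ee_rot": TCP orientation; "force": force on the tool from outside, world axes, zero at the start; "torque": the same for the moment, N m; "gripper_width": finger opening in mm; "gripper_force": force on a finger pad.
Only numpy, scipy, OpenCV 4.12 (cv2) and the standard library are available. Lean on these libraries where they do the work, as an engineer would, in place of code of your own. Each camera call takes 0.05 s, during which the arm holds its last target. There are 200 camera calls.

TASK

Two or three empty square jars are drying mouth-down on the mat. Turn them mouth-up and dose them one after another, the smallest first and the largest last: stand the jar upright on the pump's plate with the spout over the middle of its mouth, press the pump's plunger head all the way down to its stop for a moment, and let it rise. Finish with every jar standing mouth-up on the floor of the shallow tray and the pump head up, and leave everything else on the table where it is.

Things in the scene. Friction and masses are not known exactly. Their poses are not given: they have to be found in the camera images.
- jar_small: square-section open black plastic jar with white inside, 40 x 40 mm and 50 mm tall, walls 3.5 mm, closed base 6 mm thick. Origin: centre of its mouth. z axis runs from the mouth to the base (points up while the jar stands mouth-down, down when it stands mouth-up); x and y axes are square to its flat sides
- jar_small_base (a point): centre of the outer face of this jar's base, 50 mm from the mouth along its z axis
- jar_medium: square-section open black plastic jar with white inside, 47 x 47 mm and 60 mm tall, walls 3.5 mm, closed base 6 mm thick. Origin: centre of its mouth. z axis runs from the mouth to the base (points up while the jar stands mouth-down, down when it stands mouth-up); x and y axes are square to its flat sides
- jar_medium_base (a point): centre of the outer face of this jar's base, 60 mm from the mouth along its z axis
- jar_large: square-section open black plastic jar with white inside, 54 x 54 mm and 70 mm tall, walls 3.5 mm, closed base 6 mm thick. Origin: centre of its mouth. z axis runs from the mouth to the base (points up while the jar stands mouth-down, down when it stands mouth-up); x and y axes are square to its flat sides
- jar_large_base (a point): centre of the outer face of this jar's base, 70 mm from the mouth along its z axis
- mat: fixed grey rubber drying mat, 330 (x) x 170 (y) x 4 mm, on which the jars start mouth-down in a row along its x axis about 110 mm apart; origin: centre of its underside on the table
- tray: fixed shallow white tray, 350 (x) x 170 (y) mm outside, walls 4 mm thick and 18 mm high, floor 4 to 5 mm above the table, no compartments; origin: centre of its underside on the table
- pump: fixed hand dosing pump; base plate x -55 to +110 mm, y -50 to +50 mm, 8 mm thick. Column 48 mm across, 118 mm high, at x = +72 mm; spout arm 12 mm wide (z 103 to 113 mm) runs from it to a nozzle 12 mm across pointing down at x = 0. Origin: on the table straight under the nozzle; its -x side is open; its x axis lies roughly along world +y
- spout (a point): centre of the nozzle's lower end, 92 mm above the table; the base plate's top, where a jar stands, is 84 mm below it
- head_top (a point): centre of the top of the pump's plunger head, a black disc 50 mm across and 16 mm thick on top of the column; 158 mm above the table when up, 138 mm when at its stop; moves with the head
- head (a joint): travel of the plunger head in m: 0 up (spring-returned), 0.020 fully down at its stop; takes about 4 N to start and 10 N at the stop
- amber_bottle: bystander: capped amber bottle, 56 mm across, 120 mm tall; origin at its underside
- round_jar: bystander: closed round black jar, 68 mm across, 62 mm tall; origin at its underside
- beaker: bystander: steel beaker, 80 mm across, 90 mm tall; origin at its underside
- tape_roll: bystander: cardboard ring, 90 mm across, 25 mm high; origin at its underside
- spatula: bystander: spatula lying flat on the table between the robot and the pump
- lid_disc: bystander: round black lid, 64 mm across, 12 mm thick; origin at its underside
Not all that is in view belongs to the job. Leave any red look-alike of the pump alone.

How it is judged (in metres and radians):
On the way, in this order (a step that is already met when the one before it is completed fails the run):
1. the jar small stands mouth-up on the pump's plate, centred under the nozzle within 15 mm, while the plunger head is pressed to its stop (head top 80 mm above the mouth, 2 mm off allowed) (horizontal distance between jar_small and spout below 0.015 m and angle between jar_small's own z axis and vertical above 3.09 rad and z of jar_small_base in the frame of pump below 0.011 m and z of head_top in the frame of jar_small above -0.0825 m), for 0.2 s.
2. the jar medium stands mouth-up on the pump's plate, centred under the nozzle within 18 mm, while the plunger head is pressed to its stop (head top 70 mm above the mouth, 2 mm off allowed) (horizontal distance between jar_medium and spout below 0.018 m and angle between jar_medium's own z axis and vertical above 3.09 rad and z of jar_medium_base in the frame of pump below 0.011 m and z of head_top in the frame of jar_medium above -0.0725 m), for 0.2 s.
3. the jar large stands mouth-up on the pump's plate, centred under the nozzle within 21 mm, while the plunger head is pressed to its stop (head top 60 mm above the mouth, 2 mm off allowed) (horizontal distance between jar_large and spout below 0.021 m and angle between jar_large's own z axis and vertical above 3.09 rad and z of jar_large_base in the frame of pump below 0.011 m and z of head_top in the frame of jar_large above -0.0625 m), for 0.2 s.
At the end, for the whole second after the job is handed in: every jar present stands mouth-up (within about 8 degrees) and still on the tray's floor (base centre within 150 mm of the tray's centre along x and 60 mm along y, not up on the rim), and the plunger head is back up (within 3 mm) (value of joint head below 0.003 m and angle between each of jar_small, jar_medium, jar_large's own z axis and vertical above 3 rad and x of jar_small_base in the frame of tray between -0.15 and 0.15 m and y of jar_small_base in the frame of tray between -0.06 and 0.06 m and z of each of jar_small_base, jar_medium_base, jar_large_base in the frame of tray below 0.009 m and linear speed of each of jar_small, jar_medium, jar_large below 0.02 m/s and x of jar_medium_base in the frame of tray between -0.15 and 0.15 m and y of jar_medium_base in the frame of tray between -0.06 and 0.06 m and x of jar_large_base in the frame of tray between -0.15 and 0.15 m and y of jar_large_base in the frame of tray between -0.06 and 0.06 m); the robot touches nothing.
It fails at once if one of the other things on the table (bottle, round jar, beaker, ring, spatula, lid) is pushed more than 5 cm from its place (distance of any of amber_bottle, round_jar, beaker, tape_roll, spatula, lid_disc from where it was at the start of the episode above 0.05 m).
Of jar_small, jar_medium, jar_large only 2 to 3 are there at a start; the rules pass over those that are not, and their reading is None.
At some moment in a run one of jar_small, jar_medium, jar_large may be knocked a few centimetres aside while the robot is not near it.
Once in a run the grip may slacken for a moment while it holds something.
It also fails if it takes over 210 s, if anything falls off the work surface, if the arm or the gripper's body presses on something with over 40 N, if the wrist force passes 120 N, or if a joint passes its speed limit or range.

## Working session

There is one attempt and no reset: what is moved stays moved. The work goes in short steps, Python scripts to look and compute and a tool call to move; the robot and the scene stay as the last step left them, time stands still between calls to the robot, and variables do not carry over. Pictures are saved under pics/ and viewed, at most 14 in all, crops included, and the job is handed in when it is done.

Besides the shell and the picture viewer there is one more tool, called after "Request:" in YAML: its name, and indented under it one key for each argument. send_rows: Moves the arm, as the interface text tells. Shifts and turns lie within -1 to 1; 1 stands for 0.04 m of shift or 0.12 rad of turn. Its arguments: {"type":"object","properties":{"steps":{"type":"array"},"squeeze":{"type":"number"}},"required":["steps"]}

```bash
mkdir -p pics; cat > h.py <<'E'
from workcell import env
import numpy as np, cv2
def grab(n,save=None):
    f=env.grab_frame(n)
    if save: cv2.imwrite('pics/%s.png'%save,cv2.cvtColor(f['pixels'],cv2.COLOR_RGB2BGR))
    d=f['depth'].astype(float);K=np.array(f['intrinsics']);T=np.array(f['cam_to_world'])
    v,u=np.mgrid[:d.shape[0],:d.shape[1]]
    p=np.stack([(u-K[0,2])/K[0,0]*d,(v-K[1,2])/K[1,1]*d,d],-1)
    w=p@T[:3,:3].T+T[:3,3]; w[d==0]=np.nan
    return f['pixels'],w,K,T
def st():
    s=env.state(); print({k:np.round(np.array(s[k],float),1).tolist() for k in('time_s','ee_pos','ee_rot','force','gripper_width','gripper_force')})
E
python3 -c "
from h import *
st()
for n in('top','side'):
    _,w,K,T=grab(n,n+'0'); np.save(n+'0.npy',w); print(T.round(2).tolist())
"
```

```text
{'time_s': 0.0, 'ee_pos': [209.8, 534.8, 213.1], 'ee_rot': [-179.9, 0.0, 158.6], 'force': [-0.2, -0.8, 0.1], 'gripper_width': 91.3, 'gripper_force': 0.0}
[[0.0, -0.99, 0.11, 313.36], [-1.0, -0.01, -0.02, 11.9], [0.02, -0.11, -0.99, 1535.21], [0.0, 0.0, 0.0, 1.0]]
[[0.8, -0.38, 0.46, -87.99], [-0.6, -0.53, 0.6, -727.54], [0.02, -0.76, -0.65, 880.43], [0.0, 0.0, 0.0, 1.0]]
```

View pics/top0.png

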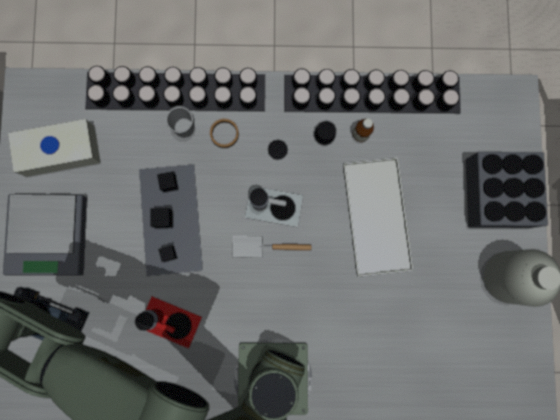

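View pics/side0.png

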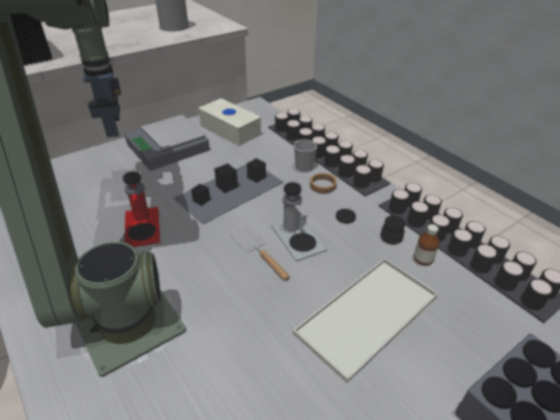

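```bash
cat >> h.py <<'E'
def rects(w,zlo,zhi,roi,minn=25):
    m=((w[...,2]>zlo)&(w[...,2]<zhi)&(w[...,0]>roi[0])&(w[...,0]<roi[1])&(w[...,1]>roi[2])&(w[...,1]<roi[3])).astype(np.uint8)
    n,l=cv2.connectedComponents(m)
    for i in range(1,n):
        p=w[l==i]
        if len(p)<minn: continue
        r=cv2.minAreaRect(p[:,:2].astype(np.float32)); print(len(p),np.round(r[0],1),np.round(r[1],1),round(r[2],1),'z',np.percentile(p[:,2],[5,50,95]).round(1))
def px(w,u,v): print((u,v),w[v,u].round(1))
E
python3 -c "
from h import *
w=np.load('top0.npy')
print('jars');rects(w,35,95,(350,850,250,500))
print('mat');rects(w,2.,12,(350,850,230,500),300)
print('pump');rects(w,6,30,(450,800,-100,160),60);print('head');rects(w,130,175,(450,800,-100,160),10)
rects(w,90,125,(450,800,-100,160),8)
print('tray');rects(w,3,30,(350,850,-500,-150),20)
for u,v in((258,196),(283,207),(275,202),(378,215),(150,200)):px(w,u,v)
print(np.abs(np.diff(w[200,250:300,1])).mean())
"
```

```text
jars
238 [831.9 459.8] [52.8 35.8] 89.8 z [41.9 66.9 74.3]
234 [831.8 383.8] [53.1 35.1] 88.6 z [42.3 66.9 74. ]
223 [832.2 308.2] [34.5 53.5] 1.1 z [41.5 67.1 73.3]
29 [835.7 253.8] [ 7.2 27.9] 89.7 z [50.7 67.7 74.5]
359 [755.9 285. ] [70.  78.2] 89.9 z [38.8 71.7 92.1]
305 [578.5 320. ] [49.4 49.7] 12.4 z [41.9 62.9 68.6]
416 [468.4 333.3] [54. 56.] 1.9 z [47.4 73.1 79.1]
168 [364.  314.6] [39.6 41.4] 15.9 z [47.2 53.1 59.1]
mat
3118 [508.4 328. ] [315.5 196.1] 0.2 z [2.3 5.1 9.7]
pump
159 [735.8 134.6] [49.  88.3] 89.4 z [ 7.8 22.2 28.7]
320 [689.2 -10.7] [65.6 61.2] 63.0 z [ 7.2 12.  17.4]
954 [512.2  -5.4] [173.8 103.6] 80.1 z [ 6.3  9.5 14.7]
head
254 [518.5  42.5] [47.9 48. ] 44.6 z [153.1 157.5 162.3]
142 [509.7  17.5] [31.3 99.4] 7.7 z [108.  114.8 121.5]
tray
793 [ 823.3 -324.9] [349.5  53.2] 90.0 z [ 3.7  9.3 24.8]
66 [ 728.1 -252.9] [63.4 36.4] 39.4 z [ 3.2 11.7 29.5]
20 [ 732.2 -374.7] [19.4 28.9] 71.3 z [3.2 5.1 7.7]
29 [ 714.4 -178.4] [14.  57.6] 30.6 z [ 4.1 11.3 26.7]
32 [ 692.9 -230.2] [15.3 52.1] 82.4 z [3.3 4.7 7. ]
3849 [ 520.2 -309.3] [354.5 212.7] 4.3 z [ 3.3  6.3 17.5]
25 [ 429.4 -486. ] [21.  22.9] 35.5 z [3.2 4.9 7.2]
(258, 196) [519.   43.8 161.6]
(283, 207) [508.7 -29.7   5.3]
(275, 202) [509.4  -3.9 111.6]
(378, 215) [ 486.3 -323.9    2. ]
(150, 200) [526.7 376.4  11. ]
nan
```

```bash
cat >> h.py <<'E'
def go(x,y,z,yaw,ref=None):
    """total shift in row units (40 mm / 6.875 deg) along tool axes at present yaw, then turn"""
    s=env.state(); p=np.array(s['ee_pos'],float) if ref is None else np.array(ref[:3]); y0=float(s['ee_rot'][2]) if ref is None else ref[3]
    a=np.radians(y0); d=np.array([x,y,z])-p
    sh=np.array([d[0]*np.cos(a)+d[1]*np.sin(a), d[0]*np.sin(a)-d[1]*np.cos(a), -d[2]])/40
    t=(yaw-y0+180)%360-180
    print('shift',sh.round(3),'turn',round(t/6.8755,2),'(tool z + is down; +turn=-yaw?)')
E
python3 -c "
from h import *
go(334,315,213,106)"
```

```text
shift [-4.898 -3.984  0.005] turn -7.65 (tool z + is down; +turn=-yaw?)
```

Request:
send_rows:
  steps:
    - [[-0.82,-0.66,0,0,1],[-0.82,-0.66,0,0,1],[-0.82,-0.66,0,0,1],[-0.82,-0.66,0,0,1],[-0.82,-0.66,0,0,1]]

```text
time_s: 0.52
ee_pos: [313.6, 352.5, 213.6]
ee_rot: [-180.0, -0.0, 158.6]
force: [0.2, -0.2, -0.0]
gripper_width: 91.2
gripper_force: 0.0
```

Request:
send_rows:
  steps:
    - [[-0.8,-0.68,0,0,1],[0,0,0,1,1],[0,0,0,1,1],[0,0,0,1,1],[0,0,0,1,1]]

```text
time_s: 0.93
ee_pos: [333.1, 317.1, 213.7]
ee_rot: [-180.0, -0.0, 130.7]
force: [-0.2, -0.1, 0.7]
gripper_width: 91.0
gripper_force: 0.0
```

Request:
send_rows:
  steps:
    - [[0,0,0,1,1],[0,0,0,1,1],[0,0,0,1,1],[0,0,0,0.65,1],[0,0,0,0,1]]

```text
time_s: 1.35
ee_pos: [332.8, 317.5, 213.6]
ee_rot: [-180.0, 0.0, 105.9]
force: [-0.7, -0.7, -0.6]
gripper_width: 90.9
gripper_force: 0.0
```

```bash
python3 -c "
from h import *
st()
_,w,K,T=grab('wrist','w1'); np.save('w1.npy',w); print(T.round(2).tolist())
rects(w,40,90,(300,700,200,420))"
```

```text
{'time_s': 1.4, 'ee_pos': [332.8, 317.5, 213.6], 'ee_rot': [-180.0, 0.0, 105.9], 'force': [-0.7, -0.7, -0.6], 'gripper_width': 90.9, 'gripper_force': 0.0}
[[0.96, 0.26, 0.07, 311.95], [0.27, -0.93, -0.26, 390.8], [-0.0, 0.27, -0.96, 383.72], [0.0, 0.0, 0.0, 1.0]]
4060 [471.  334.5] [55.5 54.3] 2.2 z [48.3 73.  74.4]
1709 [365.8 315.7] [40.  40.5] 16.4 z [51.2 53.3 54.5]
1681 [579.5 327.7] [49.1 33.6] 12.0 z [42.8 62.6 64.2]
```

View pics/w1.png

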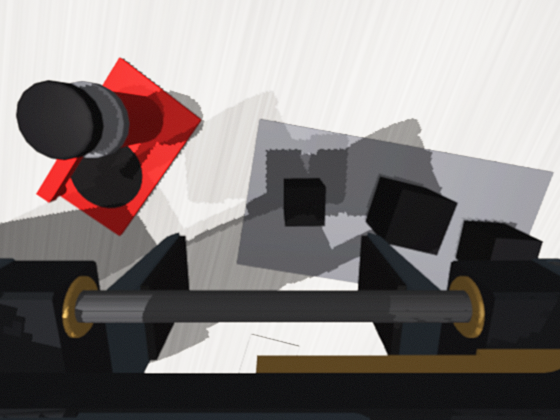

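```bash
python3 -c "
from h import *
go(365.8,315.7,7,106.4)"
```

```text
shift [-0.272  0.778  5.167] turn 0.05 (tool z + is down; +turn=-yaw?)
```

Request:
send_rows:
  steps:
    - [[-0.27,0.78,0,0,0.7],[0,0,0.5,0,0.7],[0,0,0.9,0,0.7],[0,0,0.9,0,0.7],[0,0,0.9,0,0.7]]

```text
time_s: 1.82
ee_pos: [366.2, 315.9, 84.9]
ee_rot: [179.9, -0.0, 106.1]
force: [0.3, 0.1, -0.4]
gripper_width: 64.0
gripper_force: 0.0
```

Request:
send_rows:
  steps:
    - [[0,0,0.9,0,0.7],[0,0,0.7,0,0.7],[0,0,0.36,0,0.7],[0,0,0,0,0.7],[0,0,0,0,0.3]]
  squeeze: 5

```text
time_s: 2.23
ee_pos: [365.8, 315.7, 6.9]
ee_rot: [-179.9, 0.0, 106.1]
force: [-0.2, 0.0, -0.5]
gripper_width: 59.7
gripper_force: 0.0
```

Request:
send_rows:
  steps:
    - [[0,0,0,0,0.1],[0,0,0,0,0.1],[0,0,0,0,0.1],[0,0,0,0,0.1],[0,0,0,0,0.1]]
  squeeze: 5

```text
time_s: 2.65
ee_pos: [366.2, 316.1, 7.8]
ee_rot: [180.0, -0.0, 106.0]
force: [-0.3, -0.1, 1.6]
gripper_width: 39.6
gripper_force: 5.0
```

Request:
send_rows:
  steps:
    - [[0,0,-0.4,0,0.1],[0,0,-0.8,0,0.1],[0,0,-0.9,0,0.1],[0,0,-0.9,0,0.1],[0,0,-0.9,0,0.1]]

```text
time_s: 3.07
ee_pos: [365.6, 315.6, 165.2]
ee_rot: [-180.0, 0.0, 106.0]
force: [0.6, 0.6, -0.9]
gripper_width: 39.9
gripper_force: 5.0
```

```bash
python3 -c "
from h import *
st()
_,w,K,T=grab('wrist','w2')
go(506,-28,165,80)
go(365,317,100,80)"
```

```text
{'time_s': 3.1, 'ee_pos': [365.6, 315.6, 165.2], 'ee_rot': [-180.0, 0.0, 106.0], 'force': [0.6, 0.6, -0.9], 'gripper_width': 39.9, 'gripper_force': 5.0}
shift [-9.271  0.901  0.183] turn -3.78 (tool z + is down; +turn=-yaw?)
shift [-0.009 -0.11   1.808] turn -3.78 (tool z + is down; +turn=-yaw?)
```

View pics/w2.png

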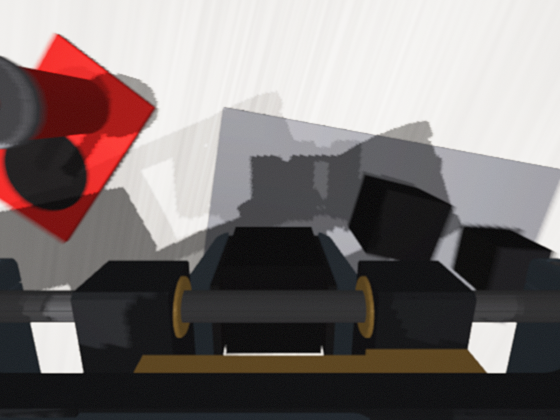

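```bash
cat >> h.py <<'E'
def tool(w):
    s=env.state(); a=np.radians(float(s['ee_rot'][2])); d=w-np.array(s['ee_pos'],float)
    return np.stack([d[...,0]*np.cos(a)+d[...,1]*np.sin(a), d[...,0]*np.sin(a)-d[...,1]*np.cos(a), d[...,2]+0],-1)  # z up from TCP; P at +19
def prof(us=(275,),v0=225,v1=356,step=10):
    _,w,K,T=grab('wrist'); t=tool(w)
    for u in us: print(u,[(v,*t[v,u].round(0)) for v in range(v0,v1,step)])
E
python3 -c "
from h import *
prof((275,))"
```

```text
275 [(225, np.float64(-31.0), np.float64(4.0), np.float64(-166.0)), (235, np.float64(19.0), np.float64(1.0), np.float64(12.0)), (245, np.float64(20.0), np.float64(0.0), np.float64(26.0)), (255, np.float64(19.0), np.float64(0.0), np.float64(37.0)), (265, np.float64(19.0), np.float64(0.0), np.float64(47.0)), (275, np.float64(15.0), np.float64(0.0), np.float64(48.0)), (285, np.float64(11.0), np.float64(0.0), np.float64(47.0)), (295, np.float64(33.0), np.float64(-1.0), np.float64(96.0)), (305, np.float64(31.0), np.float64(-1.0), np.float64(98.0)), (315, np.float64(29.0), np.float64(-1.0), np.float64(98.0)), (325, np.float64(-7.0), np.float64(0.0), np.float64(48.0)), (335, np.float64(-11.0), np.float64(0.0), np.float64(49.0)), (345, np.float64(-17.0), np.float64(0.0), np.float64(48.0)), (355, np.float64(24.0), np.float64(-1.0), np.float64(107.0))]
```

```bash
python3 -c "
from h import *
go(495.7,-87.5,205,80.1)"
```

```text
shift [-10.628   0.248  -0.888] turn -3.77 (tool z + is down; +turn=-yaw?)
```

Request:
send_rows:
  steps:
    - [[-0.3,0,-0.5,0,0.1],[-0.6,0,-0.4,0,0.1],[-0.9,0.05,0,0,0.1],[-0.9,0.05,0,0,0.1],[-0.9,0.05,0,0,0.1]]

```text
time_s: 3.58
ee_pos: [411.2, 177.8, 199.1]
ee_rot: [-180.0, 0.0, 106.1]
force: [0.2, 0.4, -0.6]
gripper_width: 40.0
gripper_force: 5.0
```

Request:
send_rows:
  steps:
    - [[-0.9,0.05,0,0,0.1],[-0.9,0.05,0,0,0.1],[-0.9,0,0,0,0.1],[-0.9,0,0,0,0.1],[-0.9,0,0,0,0.1]]

```text
time_s: 4.0
ee_pos: [464.5, 5.4, 198.7]
ee_rot: [-179.9, -0.0, 106.0]
force: [0.3, 0.6, -0.1]
gripper_width: 40.0
gripper_force: 5.0
```

Request:
send_rows:
  steps:
    - [[-0.9,0,0,0,0.1],[-0.9,0,0,0,0.1],[-0.73,0,0,0,0.1],[-0.4,0,0,0,0.1],[0,0,0,0.7,0.1]]

```text
time_s: 4.42
ee_pos: [497.5, -108.7, 198.3]
ee_rot: [-179.9, 0.0, 100.9]
force: [-0.2, 0.2, -1.1]
gripper_width: 40.3
gripper_force: 5.0
```

Request:
send_rows:
  steps:
    - [[0,0,0,0.9,0.1],[0,0,0,0.9,0.1],[0,0,0,0.7,0.1],[0,0,0,0.57,0.1],[0,0,0,0,0.1]]

```text
time_s: 4.83
ee_pos: [496.6, -105.4, 198.5]
ee_rot: [-179.9, -0.0, 80.0]
force: [0.5, 0.2, -0.3]
gripper_width: 40.0
gripper_force: 5.0
```

```bash
python3 -c "
from h import *
st()
_,w,K,T=grab('wrist','w3'); np.save('w3.npy',w)
roi=(400,620,-150,150)
print('head');rects(w,146,172,roi);print('arm');rects(w,104,130,roi);print('plate');rects(w,6.,14,roi,300)"
```

```text
{'time_s': 4.8, 'ee_pos': [496.6, -105.4, 198.5], 'ee_rot': [-179.9, -0.0, 80.0], 'force': [0.5, 0.2, -0.3], 'gripper_width': 40.0, 'gripper_force': 5.0}
head
1402 [517.7  25. ] [12.4 42.8] 80.2 z [148.5 156.8 158.3]
arm
2676 [513.3   3.8] [74.1 54.8] 79.4 z [111.4 113.8 119.2]
plate
12085 [512.6  -4.8] [154.3  99.9] 80.1 z [6.4 7.6 8.9]
```

View pics/w3.png

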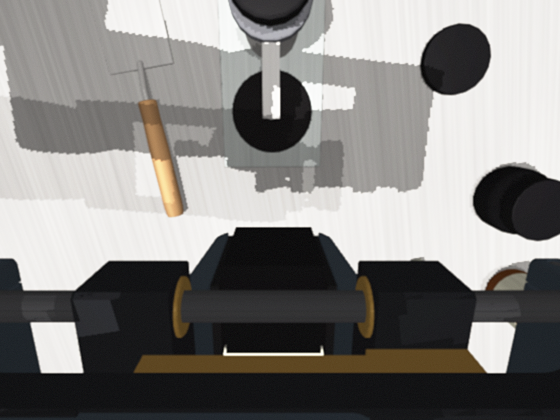

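```bash
python3 -c "
from h import *
w=np.load('w3.npy')
m=np.zeros(w.shape[:2],bool);m[60:125,255:288]=1
m&=(w[...,2]>108)&(w[...,2]<118)
p=w[m]; print(len(p)); r=cv2.minAreaRect(p[:,:2].astype(np.float32)); print(r, np.median(p[:,2])); t=tool(p); print('tool min/max',t.min(0).round(1),t.max(0).round(1))
lo=p[t[:,0]<np.percentile(t[:,0],12)];print('tip',lo.mean(0))
# plate
d=np.array([np.cos(np.radians(80.1)),np.sin(np.radians(80.1))]);n=np.array([-d[1],d[0]])
q=w[(w[...,2]>5.8)&(w[...,2]<9.5)&(abs(w[...,0]-510)<80)&(w[...,1]>-95)&(w[...,1]<80)][:,:2]
a=q@d;b=q@n; print('plate low edge',np.percentile(a,[.2,.5,1]),'sides',np.percentile(b,[.3,1,99,99.7]))
low=np.percentile(a,.3)+55; c=np.percentile(b,[.5,99.5]).mean(); print('origin',low*d+c*n)
"
```

```text
1003
((510.9494323730469, -13.548364639282227), (39.091217041015625, 11.435506820678711), 79.67290496826172) 112.46345974746606
tool min/max [ 73.3  -7.5 -90.6] [112.5   4.  -84.2]
tip [508.01082669 -30.17469684 112.3951779 ]
plate low edge [6.47489552 6.5966137  7.547684  ] sides [-555.38731517 -554.82506508 -456.79299143 -456.24205675]
origin [508.88977692 -26.35894929]
```

Request:
send_rows:
  steps:
    - [[0.5,-0.04,0,0,0.1],[0.7,0,0,0,0.1],[0.43,0,0.3,0,0.1],[0,0,0.6,0,0.1],[0,0,0.6,0,0.1]]

```text
time_s: 5.3
ee_pos: [507.4, -39.9, 139.2]
ee_rot: [179.9, -0.0, 80.3]
force: [0.3, -1.2, -0.9]
gripper_width: 39.9
gripper_force: 5.0
```

Request:
send_rows:
  steps:
    - [[0,0,0.4,0,0.1],[0,0,0.1,0,0.1],[0,0,0.1,0,0.1],[0,0,0.1,0,0.1],[0,0,0,0,0.1]]

```text
time_s: 5.72
ee_pos: [506.8, -41.2, 112.0]
ee_rot: [180.0, 0.0, 80.1]
force: [-1.2, -0.4, -0.5]
gripper_width: 40.1
gripper_force: 5.0
```

```bash
python3 -c "
from h import *
st()
_,w,K,T=grab('wrist','w4'); t=tool(w)
for u in (235,275,310): print(u,[(v,*t[v,u].round(0).astype(int)) for v in range(150,352,12) if not np.isnan(t[v,u,0])])"
```

```text
{'time_s': 5.7, 'ee_pos': [506.8, -41.2, 112.0], 'ee_rot': [180.0, 0.0, 80.1], 'force': [-1.2, -0.4, -0.5], 'gripper_width': 40.1, 'gripper_force': 5.0}
235 [(150, np.int64(49), np.int64(-31), np.int64(-107)), (162, np.int64(40), np.int64(-31), np.int64(-103)), (174, np.int64(31), np.int64(-31), np.int64(-105)), (186, np.int64(21), np.int64(-32), np.int64(-105)), (198, np.int64(11), np.int64(-32), np.int64(-104)), (210, np.int64(1), np.int64(-32), np.int64(-104)), (222, np.int64(-10), np.int64(-33), np.int64(-105)), (234, np.int64(20), np.int64(-19), np.int64(11)), (246, np.int64(19), np.int64(-18), np.int64(22)), (258, np.int64(17), np.int64(-17), np.int64(33)), (270, np.int64(17), np.int64(-16), np.int64(43)), (282, np.int64(15), np.int64(-15), np.int64(51)), (294, np.int64(33), np.int64(-10), np.int64(92)), (306, np.int64(31), np.int64(-10), np.int64(95)), (318, np.int64(28), np.int64(-10), np.int64(95)), (330, np.int64(-8), np.int64(-16), np.int64(48)), (342, np.int64(-13), np.int64(-16), np.int64(49))]
275 [(150, np.int64(64), np.int64(0), np.int64(45)), (162, np.int64(54), np.i
[... 889 characters left out ...]
(-104)), (186, np.int64(21), np.int64(29), np.int64(-104)), (198, np.int64(11), np.int64(29), np.int64(-103)), (210, np.int64(1), np.int64(29), np.int64(-104)), (222, np.int64(-10), np.int64(30), np.int64(-106)), (234, np.int64(20), np.int64(17), np.int64(10)), (246, np.int64(19), np.int64(16), np.int64(22)), (258, np.int64(17), np.int64(15), np.int64(33)), (270, np.int64(17), np.int64(14), np.int64(44)), (282, np.int64(15), np.int64(13), np.int64(50)), (294, np.int64(33), np.int64(8), np.int64(93)), (306, np.int64(31), np.int64(8), np.int64(94)), (318, np.int64(28), np.int64(8), np.int64(95)), (330, np.int64(-7), np.int64(14), np.int64(49)), (342, np.int64(-14), np.int64(14), np.int64(48))]
```

View pics/w4.png

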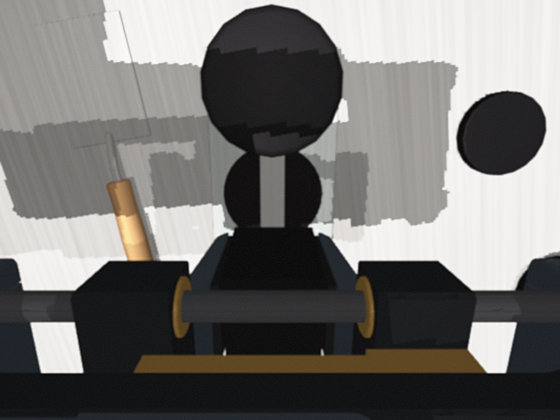

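Request:
send_rows:
  steps:
    - [[-0.04,0,0.1,0,0.1],[-0.04,0,0.1,0,0.1],[-0.04,0,0.1,0,0.1],[-0.04,0,0.1,0,0.1],[-0.04,0,0.1,0,0.1]]

```text
time_s: 6.18
ee_pos: [506.4, -49.1, 91.5]
ee_rot: [179.9, -0.0, 80.0]
force: [0.6, -0.3, 3.5]
gripper_width: 39.9
gripper_force: 5.0
```

Request:
send_rows:
  steps:
    - [[0,0,0.1,0,0.1],[0,0,0.1,0,0.1],[0,0,0.1,0,0.1],[0,0,0.06,0,0.1],[0,0,0,0,0.1]]

```text
time_s: 6.6
ee_pos: [505.0, -48.6, 76.3]
ee_rot: [-179.9, -0.0, 80.1]
force: [0.4, -0.0, 1.8]
gripper_width: 40.1
gripper_force: 5.0
```

```bash
cat >> h.py <<'E'
def jar(us=(240,275,310),v0=150,v1=352,step=12,save=None):
    _,w,K,T=grab('wrist',save); t=tool(w)
    for u in us: print(u,' '.join('%d:%d,%d,%d'%(v,*t[v,u].round()) for v in range(v0,v1,step) if not np.isnan(t[v,u,0])))
E
python3 -c "
from h import *
jar(save='w5')"
```

```text
240 150:53,-22,-68 162:45,-23,-69 174:37,-23,-69 186:28,-23,-68 198:20,-23,-68 210:11,-24,-69 222:2,-24,-69 234:-7,-24,-69 246:26,-13,40 258:22,-13,43 270:18,-13,46 282:14,-13,48 294:33,-8,93 306:31,-8,95 318:28,-8,95 330:-1,-12,58 342:-3,-12,62
275 150:63,1,36 162:59,1,36 174:54,1,36 186:49,1,36 198:44,1,36 210:40,1,37 222:35,1,36 234:29,1,36 246:25,1,40 258:22,1,44 270:18,1,45 282:14,1,49 294:33,1,92 306:31,1,95 318:28,1,95 330:0,1,59 342:-3,1,62
310 150:53,25,-68 162:45,25,-69 174:37,26,-68 186:28,26,-68 198:20,26,-68 210:11,26,-68 222:2,27,-70 234:-7,27,-69 246:25,15,40 258:22,15,43 270:18,15,46 282:14,14,49 294:33,10,92 306:31,9,94 318:28,9,95 330:0,14,59 342:-4,14,61
```

View pics/w5.png

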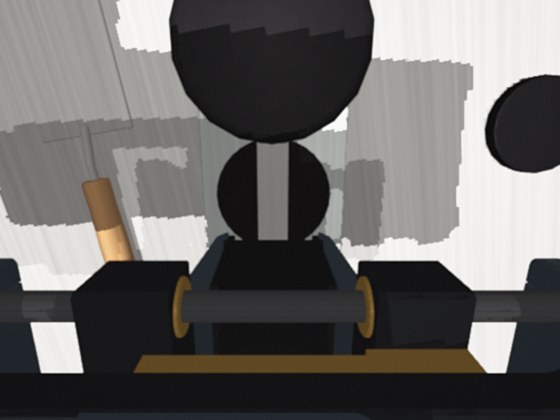

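Request:
send_rows:
  steps:
    - [[0,0,-0.3,0,0.1],[0,0,-0.4,0,0.1],[-0.3,0,-0.3,0,0.1],[-0.7,0,0,0,0.1],[-0.7,0,0,0,0.1]]

```text
time_s: 7.07
ee_pos: [492.9, -115.4, 117.3]
ee_rot: [-179.9, -0.0, 80.2]
force: [-0.2, 0.2, 0.1]
gripper_width: 39.9
gripper_force: 5.0
```

Request:
send_rows:
  steps:
    - [[-0.55,0,0.3,0,0.1],[0,0,0.7,0,0.1],[0,0,0.7,0,0.1],[0,0,0.6,0,0.1],[0,0,0.4,0,0.1]]

```text
time_s: 7.48
ee_pos: [487.0, -136.6, 6.4]
ee_rot: [-179.6, -0.1, 80.0]
force: [0.2, 0.6, -0.3]
gripper_width: 40.1
gripper_force: 5.0
```

Request:
send_rows:
  steps:
    - [[0,0,0.13,0,0.1],[0,0,0,0,0.1],[0,0,0,0,0.47],[0,0,0,0,0.55],[0,0,0,0,0.6]]

```text
time_s: 7.9
ee_pos: [490.8, -137.6, 5.1]
ee_rot: [179.9, 0.0, 80.1]
force: [0.3, -0.1, 0.7]
gripper_width: 52.6
gripper_force: 0.0
```

Request:
send_rows:
  steps:
    - [[0,0,0,0,0.7],[0,0,0,0,0.7],[0,0,-0.5,0,0.7],[0,0,-0.8,0,0.7],[0,0,-0.7,0,0.7]]

```text
time_s: 8.32
ee_pos: [489.5, -137.4, 85.0]
ee_rot: [-179.9, -0.0, 80.1]
force: [0.7, 0.2, -0.4]
gripper_width: 63.6
gripper_force: 0.0
```

```bash
python3 -c "
from h import *
st()
_,w,K,T=grab('wrist','w6'); rects(w,8,60,(420,580,-230,-60)); 
_,w,K,T=grab('top'); rects(w,20,60,(420,580,-230,-60))"
```

```text
{'time_s': 8.3, 'ee_pos': [489.5, -137.4, 85.0], 'ee_rot': [-179.9, -0.0, 80.1], 'force': [0.7, 0.2, -0.4], 'gripper_width': 63.6, 'gripper_force': 0.0}
46 [522.  -63.3] [6.3 9.1] 86.1 z [8.1 8.4 8.9]
80 [507.6 -63.8] [12.7  7.8] 7.8 z [8.1 8.4 9.3]
26 [494.1 -62.2] [5.2 4.5] 58.9 z [8.1 8.4 9.2]
3902 [ 486.1 -155. ] [45.8 40.1] 80.1 z [37.4 39.4 40.4]
133 [ 520.4 -228.9] [18.1  2.2] 0.2 z [ 9.2 14.4 17.9]
```

View pics/w6.png

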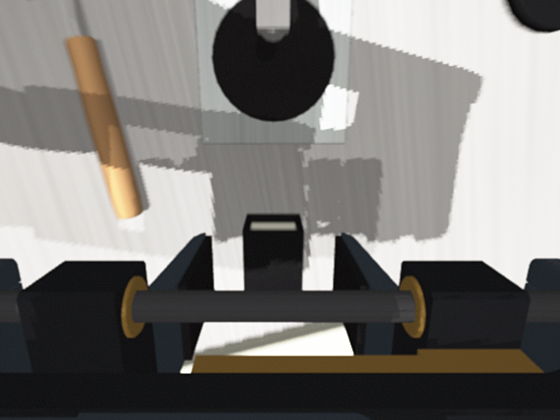

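```bash
python3 -c "
from h import *
jar((255,272,290),206,350,6)"
```

```text
255 206:8,-12,-87 212:5,-12,-82 218:0,-12,-83 224:-5,-12,-84 230:2,-10,-48 236:-2,-10,-46 242:-7,-10,-48 248:-11,-10,-47 254:-15,-10,-47 260:-19,-10,-47 266:-24,-11,-48 272:-29,-11,-48 278:-33,-11,-47 284:-38,-11,-47 290:-42,-11,-47 296:33,-4,96 302:32,-4,96 308:31,-4,98 314:29,-4,98 320:27,-4,96 326:-98,-13,-87 332:-101,-13,-84 338:-102,-13,-76 344:-103,-13,-70
272 206:8,1,-87 212:4,1,-83 218:-1,1,-84 224:-5,1,-83 230:2,1,-46 236:-2,1,-47 242:-6,1,-47 248:-10,1,-46 254:-15,1,-47 260:-20,1,-47 266:-24,1,-48 272:-29,1,-47 278:-32,1,-46 284:-38,1,-47 290:-42,1,-47 296:33,0,95 302:33,0,97 308:31,0,97 314:29,0,97 320:27,0,96 326:-98,1,-87 332:-97,1,-78 338:-97,1,-69 344:-113,1,-84
290 206:8,15,-87 212:4,15,-83 218:5,14,-66 224:2,14,-61 230:2,13,-46 236:-2,13,-47 242:-6,13,-46 248:-11,13,-47 254:-15,13,-47 260:-20,13,-48 266:-24,13,-46 272:-28,13,-46 278:-33,14,-48 284:-37,14,-46 290:-42,14,-47 296:33,5,96 302:32,5,96 308:31,5,97 314:29,5,98 320:27,5,97 326:-93,16,-79 332:-93,16,-71 338:-107,17,-83 344:-112,17,-82
```

Request:
send_rows:
  steps:
    - [[-0.62,0.04,0,0,0.7],[0,0,0.6,0,0.7],[0,0,0.7,0,0.7],[0,0,0.5,0,0.7],[0,0,0.15,0,0.7]]

```text
time_s: 8.88
ee_pos: [483.9, -161.2, 2.2]
ee_rot: [-179.5, -0.1, 80.0]
force: [0.7, -0.4, 0.0]
gripper_width: 63.8
gripper_force: 0.0
```

Request:
send_rows:
  steps:
    - [[0,0,0,0,0.4],[0,0,0,0,0.1],[0,0,0,0,0.1],[0,0,0,0,0.1],[0,0,0,0,0.1]]
  squeeze: 5

```text
time_s: 9.3
ee_pos: [488.1, -162.4, 7.1]
ee_rot: [179.9, 0.0, 80.1]
force: [-0.0, -0.5, 1.9]
gripper_width: 40.1
gripper_force: 5.0
```

Request:
send_rows:
  steps:
    - [[0,0,-0.4,0,0.1],[0,0,-0.8,0,0.1],[0,0,-0.8,0,0.1],[0,0,-0.8,0,0.1],[0,0,-0.4,0,0.1]]

```text
time_s: 9.72
ee_pos: [489.1, -162.8, 138.5]
ee_rot: [179.6, 0.1, 80.1]
force: [1.0, -0.2, -0.5]
gripper_width: 39.9
gripper_force: 5.0
```

```bash
cat >> h.py <<'E'
def gs(s,z,l=0):
    d=np.array([np.cos(np.radians(80)),np.sin(np.radians(80))]);q=np.array([508.6,-26.8])+s*d
    st(); go(q[0],q[1],z,80)
E
python3 -c "
from h import *
jar((272,),200,352,8); gs(-28,122)"
```

```text
272 200:1,-2,-140 208:29,-2,-8 216:25,-2,-6 224:21,-2,-5 232:29,-2,31 240:26,-2,31 248:22,-2,30 256:19,-2,31 264:14,-2,30 272:10,-2,29 280:8,-2,32 288:3,-2,30 296:33,-2,91 304:32,-2,92 312:30,-2,93 320:28,-3,93 328:-17,-2,30 336:-140,-2,-137 344:-149,-2,-137
{'time_s': 9.8, 'ee_pos': [490.3, -163.2, 140.3], 'ee_rot': [179.4, 0.1, 80.1], 'force': [1.3, 0.6, 2.0], 'gripper_width': 39.8, 'gripper_force': 5.0}
shift [ 2.738 -0.14   0.458] turn -0.01 (tool z + is down; +turn=-yaw?)
```

Request:
send_rows:
  steps:
    - [[0.6,-0.05,0,0,0.1],[0.8,-0.05,0,0,0.1],[0.8,0,0,0,0.1],[0.49,0,0,0,0.1],[0,0,0.2,0,0.1]]

```text
time_s: 10.18
ee_pos: [503.0, -52.6, 126.8]
ee_rot: [179.8, -0.1, 80.3]
force: [-0.2, -0.4, 0.0]
gripper_width: 39.8
gripper_force: 5.0
```

```bash
python3 -c "
from h import *
jar((272,),170,352,10); gs(-30,124)"
```

```text
272 170:50,1,-11 180:44,1,-11 190:39,1,-12 200:33,1,-12 210:30,1,-2 220:25,1,-1 230:31,1,33 240:27,1,35 250:22,1,34 260:18,1,36 270:13,1,35 280:9,1,35 290:4,1,34 300:34,1,97 310:32,1,97 320:29,1,97 330:-17,1,34 340:-138,0,-126 350:-149,0,-126
{'time_s': 10.2, 'ee_pos': [501.2, -54.1, 124.5], 'ee_rot': [-179.9, 0.0, 80.3], 'force': [-0.9, 0.3, -0.7], 'gripper_width': 39.9, 'gripper_force': 5.0}
shift [-0.047  0.063  0.013] turn -0.04 (tool z + is down; +turn=-yaw?)
```

Request:
send_rows:
  steps:
    - [[0,0.06,0.12,0,0.1],[0,0,0.12,0,0.1],[0,0,0.12,0,0.1],[0,0,0.12,0,0.1],[0,0,0.12,0,0.1]]

```text
time_s: 10.65
ee_pos: [504.1, -57.0, 101.7]
ee_rot: [180.0, 0.0, 80.0]
force: [-2.2, -2.1, 4.2]
gripper_width: 39.9
gripper_force: 5.0
```

```bash
python3 -c "
from h import *
jar((272,),170,352,10); gs(-30,124)"
```

```text
272 170:52,-1,12 180:47,-1,12 190:42,-1,10 200:37,-1,11 210:32,-1,11 220:29,-1,15 230:24,-1,15 240:18,-1,12 250:12,-1,10 260:5,-1,7 270:-2,-1,4 280:15,-1,49 290:10,-1,48 300:32,0,94 310:30,0,96 320:28,0,96 330:-16,-1,37 340:-23,-1,34 350:-30,-1,31
{'time_s': 10.7, 'ee_pos': [504.0, -56.9, 100.9], 'ee_rot': [-180.0, 0.0, 80.0], 'force': [0.5, -3.8, 0.8], 'gripper_width': 39.9, 'gripper_force': 5.0}
shift [ 0.01  -0.018 -0.578] turn -0.0 (tool z + is down; +turn=-yaw?)
```

Request:
send_rows:
  steps:
    - [[0,0,0.12,0,0.1],[0,0,0.12,0,0.1],[0,0,0.12,0,0.1],[0,0,0.12,0,0.1],[0,0,0,0,0.1]]

```text
time_s: 11.12
ee_pos: [504.1, -55.7, 81.6]
ee_rot: [-180.0, -0.0, 80.1]
force: [-0.1, -1.1, 0.1]
gripper_width: 40.4
gripper_force: 5.0
```

```bash
python3 -c "
from h import *
jar((272,),170,352,10,save='w7'); gs(-30,82)"
```

```text
272 170:55,-1,30 180:51,-1,32 190:47,-1,31 200:42,-1,29 210:38,-1,31 220:34,-1,30 230:29,-1,31 240:26,-1,34 250:21,-1,32 260:12,-1,24 270:1,-1,10 280:-7,-1,6 290:-10,-1,10 300:32,0,94 310:30,0,95 320:27,0,94 330:-1,-1,57 340:-4,-1,59 350:-115,-1,-81
{'time_s': 11.2, 'ee_pos': [504.0, -55.6, 81.9], 'ee_rot': [-179.9, -0.0, 80.1], 'force': [0.1, 0.0, -0.6], 'gripper_width': 40.0, 'gripper_force': 5.0}
shift [-0.021 -0.012 -0.003] turn -0.01 (tool z + is down; +turn=-yaw?)
```

View pics/w7.png

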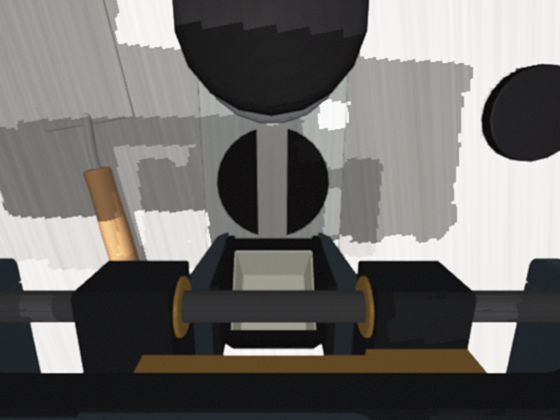

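Request:
send_rows:
  steps:
    - [[0.05,0,0.05,0,0.1],[0.07,0,0.05,0,0.1],[0.07,0,0.05,0,0.1],[0.07,0,0.03,0,0.1],[0.07,0,0,0,0.1]]

```text
time_s: 11.58
ee_pos: [506.0, -43.9, 75.0]
ee_rot: [-180.0, 0.1, 80.1]
force: [-0.5, -7.9, -0.9]
gripper_width: 39.8
gripper_force: 5.0
```

```bash
python3 -c "
from h import *
jar((240,272,305),190,352,10); gs(-17,75)"
```

```text
240 190:25,-23,-67 200:18,-24,-67 210:11,-24,-68 220:4,-24,-66 230:-5,-24,-68 240:-12,-24,-67 250:-20,-25,-68 260:-28,-25,-68 270:-36,-25,-67 280:12,-14,42 290:-4,-16,22 300:32,-8,94 310:30,-8,95 320:27,-8,95 330:-23,-16,26 340:-28,-16,27 350:-32,-16,29
272 190:48,-1,37 200:44,-1,37 210:40,-1,38 220:35,-1,37 230:31,-1,37 240:27,-1,38 250:22,-1,37 260:18,-1,38 270:14,-1,37 280:12,-1,43 290:-12,-1,7 300:33,0,94 310:31,0,96 320:28,0,96 330:-30,-1,16 340:-34,-1,18 350:-37,-1,23
305 190:25,22,-68 200:18,22,-67 210:11,22,-67 220:3,22,-67 230:-4,23,-67 240:-12,23,-68 250:-20,23,-67 260:-27,23,-66 270:-36,24,-68 280:12,13,43 290:-9,16,12 300:32,8,94 310:30,8,95 320:28,8,96 330:-29,16,17 340:-33,16,19 350:-36,16,23
{'time_s': 11.6, 'ee_pos': [506.1, -43.5, 75.0], 'ee_rot': [-180.0, 0.1, 80.1], 'force': [0.1, -6.0, -0.2], 'gripper_width': 40.1, 'gripper_force': 5.0}
shift [-0.003 -0.01  -0.   ] turn -0.02 (tool z + is down; +turn=-yaw?)
```

Request:
send_rows:
  steps:
    - [[-0.1,0,0,0,0.1],[-0.2,0,0,0,0.1],[-0.4,0,0,0,0.1],[-0.5,0,0,0,0.1],[-0.5,0,0,0,0.1]]
  squeeze: 8

```text
time_s: 12.05
ee_pos: [494.5, -110.4, 75.4]
ee_rot: [180.0, -0.0, 80.1]
force: [-0.5, 0.1, 0.1]
gripper_width: 40.0
gripper_force: 8.0
```

Request:
send_rows:
  steps:
    - [[-0.5,0,0,0,0.1],[-0.3,0,0.3,0,0.1],[-0.1,0,0.5,0,0.1],[0,0,0.5,0,0.1],[0,0,0.3,0,0.1]]

```text
time_s: 12.47
ee_pos: [487.4, -145.7, 9.9]
ee_rot: [-179.9, -0.1, 80.0]
force: [0.1, 0.3, -1.4]
gripper_width: 39.9
gripper_force: 8.0
```

```bash
python3 -c "
from h import *
jar((272,),240,352,10); st()"
```

```text
272 240:9,0,-9 250:4,0,-8 260:-3,0,-9 270:-9,0,-9 280:12,1,44 290:-13,0,8 300:31,1,95 310:30,1,97 320:26,1,96 330:-30,0,18 340:-35,0,19 350:-38,0,23
{'time_s': 12.5, 'ee_pos': [486.2, -145.1, 8.3], 'ee_rot': [-179.7, -0.1, 80.0], 'force': [-1.6, 0.1, -1.4], 'gripper_width': 39.8, 'gripper_force': 8.0}
```

Request:
send_rows:
  steps:
    - [[0,0,0.15,0,0.1],[0,0,0.08,0,0.1],[0,0,0,0,0.1],[0,0,0,0,0.47],[0,0,0,0,0.55]]
  squeeze: 5

```text
time_s: 12.93
ee_pos: [489.1, -145.4, 3.1]
ee_rot: [179.9, 0.0, 80.1]
force: [0.2, 0.6, 0.4]
gripper_width: 47.3
gripper_force: 0.0
```

Request:
send_rows:
  steps:
    - [[0,0,0,0,0.65],[0,0,0,0,0.7],[0,0,0,0,0.7],[0,0,-0.7,0,0.7],[0,0,-0.8,0,0.7]]

```text
time_s: 13.35
ee_pos: [486.7, -144.7, 61.3]
ee_rot: [-179.7, -0.1, 80.1]
force: [1.1, -0.9, 0.6]
gripper_width: 63.6
gripper_force: 0.0
```

Request:
send_rows:
  steps:
    - [[-0.5,0,-0.6,0,0.7],[-0.8,0,-0.5,0,0.7],[0,0,0,0,0.7]]

```text
time_s: 13.6
ee_pos: [482.1, -201.3, 110.9]
ee_rot: [179.4, 0.3, 80.0]
force: [1.0, -0.8, -0.4]
gripper_width: 63.7
gripper_force: 0.0
```

```bash
python3 -c "
from h import *
_,w,K,T=grab('wrist','w8'); st(); rects(w,30,60,(420,580,-250,-60)); rects(w,2.5,60,(420,580,-220,-90))"
```

```text
{'time_s': 13.6, 'ee_pos': [480.9, -199.0, 108.7], 'ee_rot': [179.7, 0.1, 79.9], 'force': [0.1, 0.9, -0.7], 'gripper_width': 63.8, 'gripper_force': 0.0}
1879 [ 483.7 -174.5] [40.5 40. ] 80.1 z [32.5 48.7 50.4]
3819 [ 483.7 -174.5] [40.5 40.1] 80.0 z [ 5.2 29.3 50. ]
```

View pics/w8.png

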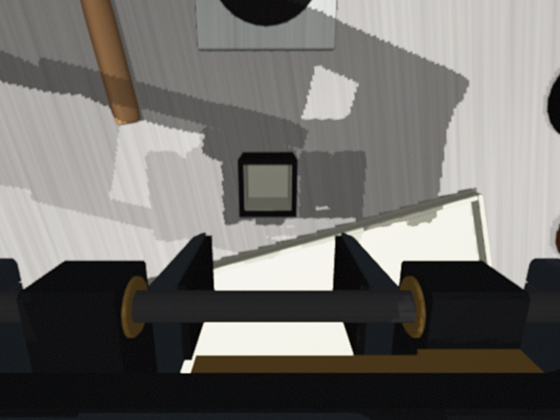

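```bash
python3 -c "
from h import *
st(); go(483.7,-174.5,30,80); 
import math
d=np.array([math.cos(math.radians(80)),math.sin(math.radians(80))]); q=np.array([508.6,-26.8])-4*d
go(*q,42,80,ref=(483.7,-174.5,30,80)); h=np.array([508.6,-26.8])+72*d; go(*h,165,80,ref=(*q,38,80));go(*h,160,80)"
```

```text
{'time_s': 13.6, 'ee_pos': [480.9, -199.0, 108.7], 'ee_rot': [179.7, 0.1, 79.9], 'force': [0.1, 0.9, -0.7], 'gripper_width': 63.8, 'gripper_force': 0.0}
shift [ 0.614 -0.039  1.969] turn 0.01 (tool z + is down; +turn=-yaw?)
shift [ 3.644 -0.028 -0.3  ] turn 0.0 (tool z + is down; +turn=-yaw?)
shift [ 1.9    0.    -3.175] turn 0.0 (tool z + is down; +turn=-yaw?)
shift [ 6.159 -0.076 -1.281] turn 0.01 (tool z + is down; +turn=-yaw?)
```

Request:
send_rows:
  steps:
    - [[0.61,-0.04,0.2,0,0.7],[0,0,0.7,0,0.7],[0,0,0.7,0,0.7],[0,0,0.37,0,0.7],[0,0,0,0,0.5]]
  squeeze: 10

```text
time_s: 14.07
ee_pos: [478.8, -170.1, 23.6]
ee_rot: [-179.5, -0.1, 80.1]
force: [-0.7, -1.0, -0.4]
gripper_width: 60.0
gripper_force: 0.0
```

Request:
send_rows:
  steps:
    - [[0,0,0,0,0.1],[0,0,0,0,0.1],[0,0,0,0,0.1],[0,0,0,0,0.1],[0,0,-0.4,0,0.1]]

```text
time_s: 14.48
ee_pos: [480.6, -171.7, 42.3]
ee_rot: [-179.8, -0.1, 80.1]
force: [-0.1, 0.3, 0.4]
gripper_width: 39.6
gripper_force: 10.0
```

```bash
python3 -c "
from h import *
gs(-4,46)"
```

```text
{'time_s': 14.5, 'ee_pos': [480.6, -171.7, 42.3], 'ee_rot': [-179.8, -0.1, 80.1], 'force': [-0.1, 0.3, 0.4], 'gripper_width': 39.6, 'gripper_force': 10.0}
shift [ 3.588  0.064 -0.092] turn -0.01 (tool z + is down; +turn=-yaw?)
```

Request:
send_rows:
  steps:
    - [[0.4,0.05,0,0,0.1],[0.7,0,0,0,0.1],[0.8,0,0,0,0.1],[0.7,0,0,0,0.1],[0.5,0,0,0,0.1]]

```text
time_s: 14.9
ee_pos: [506.1, -48.6, 44.4]
ee_rot: [179.9, -0.0, 80.1]
force: [-0.2, -0.5, 0.4]
gripper_width: 39.6
gripper_force: 10.0
```

Request:
send_rows:
  steps:
    - [[0.3,0,0,0,0.1],[0.15,0,0,0,0.1],[0,0,0,0,0.1],[0,0,0,0,0.1]]

```text
time_s: 15.23
ee_pos: [508.7, -33.2, 43.7]
ee_rot: [180.0, 0.0, 80.1]
force: [-0.1, 0.3, 0.0]
gripper_width: 40.3
gripper_force: 10.0
```

```bash
python3 -c "
from h import *
jar((230,272,310),200,352,6); gs(-4,38)"
```

```text
230 200:63,-7,114 206:61,-8,113 212:61,-8,113 218:59,-8,113 224:58,-8,113 230:57,-8,114 236:57,-8,114 242:16,-22,9 248:18,-20,21 254:15,-20,22 260:12,-20,22 266:9,-20,23 272:6,-20,23 278:5,-20,26 284:1,-20,25 290:-2,-20,25 296:33,-11,93 302:33,-11,95 308:31,-11,95 314:30,-11,96 320:28,-11,96 326:-67,-31,-44 332:-72,-31,-44 338:-77,-31,-44 344:-82,-31,-45 350:-88,-32,-45
272 200:63,0,114 206:62,0,113 212:61,0,113 218:60,0,113 224:59,0,114 230:58,0,114 236:56,0,114 242:55,0,113 248:37,-1,69 254:34,-1,68 260:33,-1,69 266:30,-1,68 272:28,-1,69 278:26,-1,68 284:24,-1,68 290:22,-1,68 296:33,0,92 302:32,0,94 308:31,0,95 314:30,0,96 320:28,0,95 326:8,-1,67 332:7,-1,70 338:4,-1,68 344:1,-1,69 350:-87,-1,-44
310 200:63,6,114 206:62,6,114 212:61,6,113 218:60,6,114 224:59,6,114 230:57,6,112 236:56,6,113 242:18,17,16 248:18,17,22 254:15,17,21 260:12,17,21 266:8,17,20 272:5,17,21 278:2,17,20 284:-1,17,21 290:-5,18,20 296:33,9,93 302:33,9,95 308:31,9,95 314:30,9,96 320:28,9,95 326:-67,26,-44 332:-72,26,-44 338:-77,26,-44 344:-83,26,-45 350:-88,26,-45
{'time_s': 15.3, 'ee_pos': [508.6, -33.6, 43.7], 'ee_rot': [180.0, 0.0, 80.0], 'force': [-0.4, -0.7, 0.4], 'gripper_width': 39.8, 'gripper_force': 10.0}
shift [ 0.067 -0.03   0.141] turn -0.0 (tool z + is down; +turn=-yaw?)
```

Request:
send_rows:
  steps:
    - [[0.1,-0.03,0,0,0.1],[0,0,0.1,0,0.1],[0,0,0.07,0,0.1],[0,0,0,0,0.1],[0,0,0,0,0.5]]

```text
time_s: 15.7
ee_pos: [507.9, -28.8, 36.4]
ee_rot: [-180.0, 0.0, 80.0]
force: [0.3, 0.4, -1.1]
gripper_width: 43.7
gripper_force: 0.0
```

Request:
send_rows:
  steps:
    - [[0,0,0,0,0.6],[0,0,0,0,0.6],[0,0,0,0,0.6],[0,0,-0.3,0,0.6],[0,0,-0.8,0,0.6]]

```text
time_s: 16.12
ee_pos: [504.9, -28.3, 77.8]
ee_rot: [-179.5, 0.0, 80.1]
force: [0.4, 0.1, -0.1]
gripper_width: 55.1
gripper_force: 0.0
```

Request:
send_rows:
  steps:
    - [[0,0,-0.9,0,0.6],[0,0,-0.9,0,0.6],[0,0,-0.4,0,0.4],[0,0,0,0,0.2],[0,0,0,0,0]]

```text
time_s: 16.53
ee_pos: [508.4, -28.6, 169.4]
ee_rot: [179.9, -0.0, 80.1]
force: [-0.7, 0.1, -0.1]
gripper_width: 37.6
gripper_force: 0.0
```

```bash
python3 -c "
from h import *
_,w,K,T=grab('wrist'); rects(w,40,70,(420,580,-250,30)); gs(72,165);gs(-2.5,165)
_,w,K,T=grab('side','s1')"
```

```text
470 [494.1 -28.6] [40.5 12.7] 79.7 z [42.5 56.8 58.5]
451 [521.4 -33.5] [40.7 12. ] 79.6 z [43.8 56.8 58.2]
{'time_s': 16.6, 'ee_pos': [507.5, -28.5, 168.1], 'ee_rot': [-179.9, 0.0, 80.1], 'force': [0.3, 0.1, -0.5], 'gripper_width': 33.8, 'gripper_force': 0.0}
shift [1.848 0.022 0.078] turn -0.01 (tool z + is down; +turn=-yaw?)
{'time_s': 16.6, 'ee_pos': [507.5, -28.5, 168.1], 'ee_rot': [-179.9, 0.0, 80.1], 'force': [0.3, 0.1, -0.5], 'gripper_width': 33.8, 'gripper_force': 0.0}
shift [-0.015  0.019  0.078] turn -0.01 (tool z + is down; +turn=-yaw?)
```

Request:
send_rows:
  steps:
    - [[0.5,0.02,0,0,0],[0.8,0,0,0,0],[0.55,0,0,0,0],[0,0,0,0,0],[0,0,0.2,0,0]]

```text
time_s: 17.05
ee_pos: [521.9, 44.8, 160.1]
ee_rot: [-180.0, 0.0, 80.2]
force: [0.0, -0.1, -0.5]
gripper_width: 0.8
gripper_force: 0.0
```

Request:
send_rows:
  steps:
    - [[0,0,0.2,0,0],[0,0,0.2,0,0],[0,0,0.15,0,0],[0,0,0.08,0,0],[0,0,0,0,0]]

```text
time_s: 17.47
ee_pos: [521.8, 44.4, 138.1]
ee_rot: [179.9, -0.2, 79.9]
force: [-6.4, 4.4, 22.7]
gripper_width: 0.6
gripper_force: 11.6
```

Request:
send_rows:
  steps:
    - [[0,0,0,0,0],[0,0,0,0,0],[0,0,0,0,0]]

```text
time_s: 17.72
ee_pos: [521.8, 44.3, 138.1]
ee_rot: [179.9, -0.2, 79.9]
force: [-5.8, 4.8, 23.0]
gripper_width: 0.1
gripper_force: 11.2
```

Request:
send_rows:
  steps:
    - [[0,0,-0.3,0,0],[0,0,-0.5,0,0],[0,0,-0.2,0,0],[-0.5,0,0,0,0.3],[-0.8,0,0,0,0.7]]

```text
time_s: 18.13
ee_pos: [512.7, -6.9, 174.9]
ee_rot: [-180.0, -0.0, 80.2]
force: [0.9, 0.3, -0.3]
gripper_width: 10.8
gripper_force: 0.0
```

Request:
send_rows:
  steps:
    - [[-0.55,0,0,0,0.7],[0,0,0,0,0.7],[0,0,0,0,0.7],[0,0,0,0,0.7]]

```text
time_s: 18.47
ee_pos: [508.5, -28.9, 174.7]
ee_rot: [-179.9, -0.0, 80.0]
force: [0.3, 0.0, 0.5]
gripper_width: 37.6
gripper_force: 0.0
```

```bash
python3 -c "
from h import *
_,w,K,T=grab('wrist'); rects(w,40,70,(420,580,-250,30)); print('head',np.nanmax(w[(abs(w[...,0]-521)<25)&(abs(w[...,1]-44)<25)][:,2])); gs(-5,40)
im,w,K,T=grab('top'); g=cv2.cvtColor(im,cv2.COLOR_RGB2HSV)
m=((g[...,2]>185)&(g[...,1]<40)).astype(np.uint8); m[:,:330]=0;m[:,430:]=0;m[:140]=0;m[290:]=0
c=max(cv2.findContours(m,0,2)[0],key=cv2.contourArea); r=cv2.minAreaRect(c); b=cv2.boxPoints(r); print(r)
pts=[]
for u,v in b:
    ray=T[:3,:3]@np.array([(u-K[0,2])/K[0,0],(v-K[1,2])/K[1,1],1]); k=(18-T[2,3])/ray[2]; pts.append((T[:3,3]+k*ray)[:2])
pts=np.array(pts,np.float32); print(pts.round(0).tolist(),cv2.minAreaRect(pts)); rects(w,30,95,(300,700,250,400))
"
```

```text
436 [494.  -28.1] [39.7 12.4] 79.8 z [44.3 56.8 58.3]
436 [521.3 -33. ] [40.  12.3] 80.0 z [44.1 56.7 58.3]
head 159.81018993391888
{'time_s': 18.5, 'ee_pos': [508.7, -28.4, 174.8], 'ee_rot': [-179.9, -0.0, 80.1], 'force': [-1.2, -0.4, -0.3], 'gripper_width': 41.6, 'gripper_force': 0.0}
shift [-0.085 -0.01   3.371] turn -0.01 (tool z + is down; +turn=-yaw?)Traceback (most recent call last):
  File "<string>", line 6, in <module>
    c=max(cv2.findContours(m,0,2)[0],key=cv2.contourArea); r=cv2.minAreaRect(c); b=cv2.boxPoints(r); print(r)
ValueError: max() iterable argument is empty
```

```bash
python3 -c "
from h import *
im=cv2.imread('pics/top0.png');_,w,K,T=grab('top'); g=cv2.cvtColor(im,cv2.COLOR_BGR2GRAY)[140:290,330:430]
t,m=cv2.threshold(cv2.GaussianBlur(g,(3,3),0),0,255,cv2.THRESH_OTSU)
c=max(cv2.findContours(m,0,2)[0],key=cv2.contourArea); r=cv2.minAreaRect(c); b=cv2.boxPoints(r)+[330,140]; print(t,r)
pts=[]
for u,v in b:
    ray=T[:3,:3]@np.array([(u-K[0,2])/K[0,0],(v-K[1,2])/K[1,1],1]); k=(12-T[2,3])/ray[2]; pts.append((T[:3,3]+k*ray)[:2])
pts=np.array(pts,np.float32); print(pts.round(0).tolist(),cv2.minAreaRect(pts)); rects(w,30,95,(300,700,250,400))
"
```

```text
148.0 ((46.692298889160156, 76.53846740722656), (109.64671325683594, 50.854244232177734), 82.87498474121094)
[[640.0, -221.0], [661.0, -378.0], [324.0, -413.0], [305.0, -258.0]] ((482.8956604003906, -318.38751220703125), (340.7563171386719, 159.37213134765625), 6.437721252441406)
312 [578.4 319.1] [49.7 47.7] 11.7 z [38.9 63.3 69.5]
430 [468.5 333.1] [54.3 55. ] 2.5 z [37.7 73.2 79. ]
```

Request:
send_rows:
  steps:
    - [[-0.05,0,0,0,0.7],[0,0,0,0,0.7],[0,0,0.5,0,0.7],[0,0,0.8,0,0.7],[0,0,0.8,0,0.7]]

```text
time_s: 19.03
ee_pos: [509.8, -30.5, 91.7]
ee_rot: [179.8, -0.0, 80.1]
force: [0.7, -0.6, -0.7]
gripper_width: 63.7
gripper_force: 0.0
```

Request:
send_rows:
  steps:
    - [[0,0,0.8,0,0.7],[0,0,0.4,0,0.7],[0,0,0.07,0,0.7],[0,0,0,0,0.4],[0,0,0,0,0.1]]

```text
time_s: 19.45
ee_pos: [509.7, -30.6, 41.7]
ee_rot: [179.9, -0.0, 80.1]
force: [0.8, -0.4, 0.5]
gripper_width: 53.3
gripper_force: 0.0
```

Request:
send_rows:
  steps:
    - [[0,0,0,0,0.1],[0,0,0,0,0.1],[0,0,0,0,0.1],[0,0,-0.15,0,0.1],[-0.3,0,0,0,0.1]]

```text
time_s: 19.87
ee_pos: [507.7, -41.8, 48.1]
ee_rot: [179.8, -0.0, 80.2]
force: [0.9, 0.4, -0.8]
gripper_width: 39.9
gripper_force: 10.0
```

Request:
send_rows:
  steps:
    - [[-0.7,0,0,0,0.1],[-0.7,0,-0.2,0,0.1],[-0.6,0,-0.7,0,0.1],[-0.2,0,-0.7,0,0.1],[0,0,-0.4,0,0.1]]

```text
time_s: 20.28
ee_pos: [491.9, -132.4, 129.5]
ee_rot: [179.8, 0.1, 79.9]
force: [0.8, -0.6, -0.2]
gripper_width: 39.6
gripper_force: 10.0
```

```bash
python3 -c "
from h import *
st(); jar((240,300),240,300,10); go(383.6,-329,35,80)"
```

```text
{'time_s': 20.3, 'ee_pos': [491.9, -132.4, 129.5], 'ee_rot': [179.8, 0.1, 79.9], 'force': [0.8, -0.6, -0.2], 'gripper_width': 39.6, 'gripper_force': 10.0}
240 240:18,-18,13 250:11,-18,8 260:6,-18,9 270:2,-18,10 280:-3,-18,12 290:-8,-18,12
300 240:18,11,13 250:-2,14,-25 260:-8,14,-24 270:-14,14,-23 280:-17,14,-15 290:-17,13,-4
shift [-5.331 -1.845  2.42 ] turn 0.01 (tool z + is down; +turn=-yaw?)
```

Request:
send_rows:
  steps:
    - [[-0.5,-0.2,0,0,0.1],[-0.8,-0.3,0,0,0.1],[-0.8,-0.3,0,0,0.1],[-0.8,-0.3,0,0,0.1],[-0.8,-0.3,0,0,0.1]]

```text
time_s: 20.75
ee_pos: [409.1, -266.5, 126.3]
ee_rot: [-180.0, -0.0, 80.1]
force: [0.4, 0.6, 0.0]
gripper_width: 39.7
gripper_force: 10.0
```

Request:
send_rows:
  steps:
    - [[-0.8,-0.3,0,0,0.1],[-0.6,-0.15,0,0,0.1],[-0.23,0,0.3,0,0.1],[0,0,0.6,0,0.1],[0,0,0.6,0,0.1]]

```text
time_s: 21.17
ee_pos: [381.2, -328.0, 66.3]
ee_rot: [179.9, 0.1, 80.0]
force: [0.2, 0.1, -0.2]
gripper_width: 40.1
gripper_force: 10.0
```

Request:
send_rows:
  steps:
    - [[0,0,0.5,0,0.1],[0,0,0.2,0,0.1],[0,0,0.04,0,0.1],[0,0,0,0,0.1],[0,0,0,0,0.1]]

```text
time_s: 21.58
ee_pos: [381.9, -326.8, 37.4]
ee_rot: [180.0, 0.0, 80.1]
force: [0.2, 0.2, -0.6]
gripper_width: 40.0
gripper_force: 10.0
```

```bash
python3 -c "
from h import *
st(); jar((240,),220,300,10)"
```

```text
{'time_s': 21.6, 'ee_pos': [381.9, -326.8, 37.4], 'ee_rot': [180.0, 0.0, 80.1], 'force': [0.2, 0.2, -0.6], 'gripper_width': 40.0, 'gripper_force': 10.0}
240 220:19,-19,-16 230:20,-17,2 240:19,-16,16 250:13,-17,12 260:7,-17,12 270:2,-17,12 280:-2,-17,15 290:-8,-17,14
```

Release, lift, check it, and plan the path to the medium jar.

Request:
send_rows:
  steps:
    - [[0,0,0,0,0.5],[0,0,0,0,0.6],[0,0,0,0,0.6],[0,0,0,0,0.6],[0,0,-0.6,0,0.6]]

```text
time_s: 22.05
ee_pos: [379.4, -324.4, 58.2]
ee_rot: [-179.6, -0.3, 80.1]
force: [-0.3, 0.7, 0.1]
gripper_width: 54.6
gripper_force: 0.0
```

Request:
send_rows:
  steps:
    - [[0,0,-0.9,0,0.7],[0,0,-0.9,0,0.7],[0,0,-0.9,0,0.7],[0,0,-0.9,0,0.7],[0,0,-0.2,0,0.7]]

```text
time_s: 22.47
ee_pos: [384.0, -328.4, 219.4]
ee_rot: [179.4, 0.3, 80.1]
force: [0.9, 0.1, -0.3]
gripper_width: 63.5
gripper_force: 0.0
```

```bash
python3 -c "
from h import *
st(); _,w,K,T=grab('wrist'); rects(w,40,70,(320,450,-420,-250)); _,w,K,T=grab('top'); rects(w,30,95,(300,700,250,400)); go(579,255,214,102)"
```

```text
{'time_s': 22.5, 'ee_pos': [384.0, -328.4, 219.4], 'ee_rot': [179.4, 0.3, 80.1], 'force': [0.9, 0.1, -0.3], 'gripper_width': 63.5, 'gripper_force': 0.0}
789 [ 382.3 -327.3] [40.1 40. ] 80.0 z [43.1 52.9 54.5]
312 [578.3 318.9] [49.6 47.7] 10.8 z [41.4 63.5 68.8]
432 [468.2 333.4] [54.8 56.2] 3.2 z [40.1 72.9 78.8]
shift [15.184  2.325  0.035] turn 3.19 (tool z + is down; +turn=-yaw?)
```

Request:
send_rows:
  steps:
    - [[0.6,0.1,0,0,0.75],[0.95,0.15,0,0,0.75],[0.95,0.15,0,0,0.75],[0.95,0.15,0,0,0.75],[0.95,0.15,0,0,0.75]]

```text
time_s: 22.98
ee_pos: [438.5, -155.9, 210.8]
ee_rot: [-179.8, -0.1, 80.0]
force: [1.4, 0.1, 0.0]
gripper_width: 68.7
gripper_force: 0.0
```

Request:
send_rows:
  steps:
    - [[0.95,0.15,0,0,0.75],[0.95,0.15,0,0,0.75],[0.95,0.15,0,0,0.75],[0.95,0.15,0,0,0.75],[0.95,0.15,0,0,0.75]]

```text
time_s: 23.4
ee_pos: [500.9, 26.0, 210.8]
ee_rot: [-179.8, 0.1, 80.1]
force: [-0.0, -0.7, 0.0]
gripper_width: 68.7
gripper_force: 0.0
```

Request:
send_rows:
  steps:
    - [[0.95,0.15,0,0,0.75],[0.95,0.15,0,0,0.75],[0.95,0.15,0,0,0.75],[0.95,0.15,0,0,0.75],[0.95,0.15,0,0,0.75]]

```text
time_s: 23.82
ee_pos: [563.4, 207.6, 210.4]
ee_rot: [-179.8, 0.1, 80.1]
force: [0.7, -0.2, -0.1]
gripper_width: 68.6
gripper_force: 0.0
```

Request:
send_rows:
  steps:
    - [[0.95,0.1,0,0,0.75],[0.3,0,0,-0.8,0.75],[0,0,0,-0.9,0.75],[0,0,0,-0.9,0.75],[0,0,0,-0.6,0.75]]

```text
time_s: 24.23
ee_pos: [575.6, 254.8, 209.8]
ee_rot: [-179.7, 0.1, 102.4]
force: [0.3, -0.7, -0.1]
gripper_width: 68.6
gripper_force: 0.0
```

Request:
send_rows:
  steps:
    - [[0,0,0,0,0.75],[0,0,0,0,0.75]]

```text
time_s: 24.4
ee_pos: [576.0, 254.3, 211.0]
ee_rot: [-179.8, 0.0, 102.0]
force: [0.8, -0.3, -0.5]
gripper_width: 68.7
gripper_force: 0.0
```

```bash
python3 -c "
from h import *
st(); _,w,K,T=grab('wrist'); rects(w,61,68,(300,700,250,420)); go(579,320,11,102)"
```

```text
{'time_s': 24.4, 'ee_pos': [576.0, 254.3, 211.0], 'ee_rot': [-179.8, 0.0, 102.0], 'force': [0.8, -0.3, -0.5], 'gripper_width': 68.7, 'gripper_force': 0.0}
64 [497.6 346.5] [ 0.7 31.1] 2.3 z [61.6 64.9 67.7]
37 [498.6 319.3] [ 0.6 20.6] 1.4 z [61.8 64.5 67.5]
2853 [581.3 320.9] [46.9 46.2] 11.7 z [62.2 63.4 64.6]
shift [1.593 0.408 5.012] turn 0.01 (tool z + is down; +turn=-yaw?)
```

```bash
python3 -c "
from h import *
st(); go(581.3,320.9,40,101.7); d=np.array([np.cos(np.radians(80)),np.sin(np.radians(80))]); q=np.array([508.6,-26.8])-80*d; go(*q,180,80,ref=(581.3,320.9,200,101.9))"
```

```text
{'time_s': 24.4, 'ee_pos': [576.2, 254.3, 211.5], 'ee_rot': [-179.8, 0.0, 102.0], 'force': [0.7, 0.6, -0.6], 'gripper_width': 68.4, 'gripper_force': 0.0}
shift [1.603 0.469 4.287] turn -0.04 (tool z + is down; +turn=-yaw?)
shift [-9.987 -4.317  0.5  ] turn -3.19 (tool z + is down; +turn=-yaw?)
```

Request:
send_rows:
  steps:
    - [[0.8,0.23,0,0,0.75],[0.8,0.24,0.3,0,0.75],[0,0,0.8,0,0.75],[0,0,0.9,0,0.75],[0,0,0.9,0,0.75]]

```text
time_s: 24.87
ee_pos: [581.8, 321.7, 95.8]
ee_rot: [179.9, -0.0, 102.0]
force: [1.0, -0.2, 0.3]
gripper_width: 68.5
gripper_force: 0.0
```

Request:
send_rows:
  steps:
    - [[0,0,0.8,0,0.75],[0,0,0.45,0,0.75],[0,0,0.14,0,0.75],[0,0,0,0,0.5],[0,0,0,0,0.1]]
  squeeze: 6

```text
time_s: 25.28
ee_pos: [582.6, 321.4, 42.4]
ee_rot: [179.9, -0.0, 102.0]
force: [0.7, 0.3, 0.0]
gripper_width: 58.0
gripper_force: 0.0
```

Request:
send_rows:
  steps:
    - [[0,0,0,0,0.1],[0,0,0,0,0.1],[0,0,0,0,0.1],[0,0,0,0,0.1],[0,0,-0.3,0,0.1]]
  squeeze: 6

```text
time_s: 25.7
ee_pos: [580.7, 320.5, 52.5]
ee_rot: [-179.8, 0.1, 102.1]
force: [-1.0, -0.7, -1.2]
gripper_width: 46.4
gripper_force: 6.0
```

Request:
send_rows:
  steps:
    - [[0,0,-0.7,0,0.1],[0,0,-0.9,0,0.1],[0,0,-0.9,0,0.1],[0,0,-0.9,0,0.1],[0,0,-0.8,0,0.1]]

```text
time_s: 26.12
ee_pos: [581.7, 321.0, 224.9]
ee_rot: [179.9, -0.0, 102.1]
force: [0.4, 0.5, -1.3]
gripper_width: 46.8
gripper_force: 6.0
```

```bash
python3 -c "
from h import *
st(); jar((240,275),170,352,12);gs(-80,180)"
```

```text
{'time_s': 26.1, 'ee_pos': [581.7, 321.0, 224.9], 'ee_rot': [179.9, -0.0, 102.1], 'force': [0.4, 0.5, -1.3], 'gripper_width': 46.8, 'gripper_force': 6.0}
240 170:16,-41,-229 182:2,-41,-228 194:-12,-41,-228 206:22,-23,-41 218:22,-21,-16 230:22,-19,4 242:19,-19,12 254:13,-19,11 266:7,-19,13 278:1,-19,13 290:-6,-19,13 302:32,-11,88 314:29,-11,88 326:-190,-46,-233 338:-208,-47,-234 350:-226,-47,-233
275 170:16,-1,-229 182:2,-1,-229 194:-12,-1,-229 206:22,-2,-41 218:22,-2,-16 230:22,-2,5 242:19,-2,13 254:13,-2,12 266:7,-2,12 278:0,-2,12 290:-5,-2,14 302:31,-3,87 314:28,-3,87 326:-190,-1,-234 338:-208,-1,-233 350:-226,-1,-233
{'time_s': 26.2, 'ee_pos': [584.5, 322.6, 232.4], 'ee_rot': [179.2, -0.2, 102.1], 'force': [3.7, 1.2, 3.7], 'gripper_width': 46.9, 'gripper_force': 6.0}
shift [-9.999 -4.435  1.31 ] turn -3.21 (tool z + is down; +turn=-yaw?)
```

Request:
send_rows:
  steps:
    - [[0,0,0,0,0.1],[0,0,0,0,0.1],[0,0,0,0,0.1],[0,0,0,0,0.1]]
  squeeze: 15

```text
time_s: 26.5
ee_pos: [580.9, 320.6, 219.6]
ee_rot: [-179.8, 0.1, 102.1]
force: [-0.3, -0.0, -0.8]
gripper_width: 46.8
gripper_force: 15.0
```

```bash
python3 -c "
from h import *
jar((275,),198,300,12);gs(-80,200)"
```

```text
275 198:-15,1,-216 210:23,1,-23 222:23,1,0 234:23,1,18 246:18,1,21 258:12,1,20 270:6,1,20 282:-1,1,20 294:33,0,92
{'time_s': 26.6, 'ee_pos': [581.1, 320.7, 219.7], 'ee_rot': [-179.8, 0.1, 102.1], 'force': [0.3, -0.5, -0.8], 'gripper_width': 46.6, 'gripper_force': 15.0}
shift [-9.97  -4.34   0.492] turn -3.21 (tool z + is down; +turn=-yaw?)
```

Request:
send_rows:
  steps:
    - [[-0.5,-0.22,0,0,0.1],[-0.8,-0.35,0,0,0.1],[-0.9,-0.39,0,0,0.1],[-0.9,-0.39,0,0,0.1],[-0.9,-0.39,0,0,0.1]]

```text
time_s: 26.97
ee_pos: [546.1, 148.6, 220.3]
ee_rot: [-179.9, 0.0, 102.1]
force: [0.4, -0.3, -0.2]
gripper_width: 46.8
gripper_force: 15.0
```

Request:
send_rows:
  steps:
    - [[-0.9,-0.39,0,0,0.1],[-0.9,-0.39,0,0,0.1],[-0.9,-0.39,0,0,0.1],[-0.9,-0.39,0,0,0.1],[-0.9,-0.39,0,0,0.1]]

```text
time_s: 27.38
ee_pos: [507.4, -43.9, 220.6]
ee_rot: [-179.9, -0.0, 102.1]
force: [1.1, -0.4, -1.3]
gripper_width: 46.6
gripper_force: 15.0
```

Request:
send_rows:
  steps:
    - [[-0.9,-0.39,0,0,0.1],[-0.57,-0.26,0,0,0.1],[0,0,0,0.6,0.1],[0,0,0,0.8,0.1],[0,0,0,0.8,0.1]]

```text
time_s: 27.8
ee_pos: [494.8, -105.8, 220.5]
ee_rot: [-179.9, -0.0, 86.6]
force: [0.2, -0.3, 0.3]
gripper_width: 46.7
gripper_force: 15.0
```

Request:
send_rows:
  steps:
    - [[0,0,0,0.6,0.1],[0,0,0,0.4,0.1],[0,0,0,0,0.1],[0,0,0,0,0.1],[0,0,0,0,0.1]]

```text
time_s: 28.22
ee_pos: [495.2, -105.1, 221.0]
ee_rot: [-179.9, -0.0, 80.1]
force: [0.2, -1.4, -0.4]
gripper_width: 47.0
gripper_force: 15.0
```

```bash
python3 -c "
from h import *
jar((275,),80,300,12);gs(-18,160)"
```

```text
275 80:102,1,-109 92:93,1,-108 104:84,1,-110 116:75,1,-110 128:63,1,-213 140:50,1,-214 152:37,1,-213 164:23,1,-222 176:9,1,-222 188:-4,1,-220 200:-19,1,-222 212:23,1,-20 224:23,1,2 236:23,1,20 248:17,1,21 260:10,1,19 272:5,1,20 284:-1,1,20 296:33,0,93
{'time_s': 28.3, 'ee_pos': [495.3, -105.1, 221.2], 'ee_rot': [-180.0, -0.0, 80.1], 'force': [-1.0, -0.1, -0.5], 'gripper_width': 46.7, 'gripper_force': 15.0}
shift [ 1.536 -0.009  1.529] turn -0.02 (tool z + is down; +turn=-yaw?)
```

Request:
send_rows:
  steps:
    - [[0.5,0,0,0,0.1],[0.7,0,0,0,0.1],[0.33,0,0.3,0,0.1],[0,0,0.7,0,0.1],[0,0,0.5,0,0.1]]

```text
time_s: 28.68
ee_pos: [505.9, -43.9, 160.5]
ee_rot: [180.0, -0.0, 80.2]
force: [-1.2, -0.1, -1.1]
gripper_width: 46.9
gripper_force: 15.0
```

Request:
send_rows:
  steps:
    - [[0,0,0.15,0,0.1],[0,0,0.05,0,0.1],[0,0,0.05,0,0.1],[0,0,0,0,0.1]]
  squeeze: 6

```text
time_s: 29.02
ee_pos: [506.8, -45.1, 152.4]
ee_rot: [179.9, -0.0, 80.1]
force: [0.4, 0.4, 0.2]
gripper_width: 47.0
gripper_force: 6.0
```

Request:
send_rows:
  steps:
    - [[-0.1,0,0.06,0,0.1],[-0.1,0,0.06,0,0.1],[-0.1,0,0.07,0,0.1],[-0.09,0,0.08,0,0.1],[-0.08,0,0.09,0,0.1]]

```text
time_s: 29.43
ee_pos: [503.6, -64.3, 137.5]
ee_rot: [179.8, 0.0, 80.0]
force: [0.7, -1.8, 2.8]
gripper_width: 47.1
gripper_force: 6.0
```

```bash
python3 -c "
from h import *
jar((275,),150,352,10);gs(-18,152)"
```

```text
275 150:58,1,-23 160:52,1,-24 170:47,1,-24 180:41,1,-22 190:38,1,-13 200:34,1,-5 210:31,1,2 220:27,1,9 230:25,1,16 240:22,1,22 250:19,1,27 260:15,1,30 270:9,1,27 280:3,1,25 290:-4,1,22 300:33,0,95 310:31,0,96 320:28,0,96 330:-136,2,-139 340:-146,2,-137 350:-158,2,-136
{'time_s': 29.5, 'ee_pos': [503.1, -64.7, 136.7], 'ee_rot': [179.9, 0.1, 80.0], 'force': [2.3, -1.6, 2.2], 'gripper_width': 47.0, 'gripper_force': 6.0}
shift [ 0.508 -0.03  -0.383] turn -0.0 (tool z + is down; +turn=-yaw?)
```

Request:
send_rows:
  steps:
    - [[-0.1,0,0.14,0,0.1],[-0.1,0,0.15,0,0.1],[-0.06,0,0.15,0,0.1],[-0.05,0,0.16,0,0.1],[-0.01,0,0.16,0,0.1]]

```text
time_s: 29.9
ee_pos: [500.2, -76.4, 105.8]
ee_rot: [-180.0, 0.0, 80.1]
force: [-0.0, -0.9, 1.8]
gripper_width: 46.9
gripper_force: 6.0
```

Request:
send_rows:
  steps:
    - [[-0.01,0,0.16,0,0.1],[0.03,0,0.14,0,0.1],[0.03,0,0.14,0,0.1],[0.04,0,0.14,0,0.1],[0,0,0,0,0.1]]

```text
time_s: 30.32
ee_pos: [500.2, -71.7, 82.1]
ee_rot: [-179.8, -0.0, 80.1]
force: [-1.5, -0.7, -0.1]
gripper_width: 46.8
gripper_force: 6.0
```

```bash
python3 -c "
from h import *
jar((275,),150,352,10);gs(-18,152)"
```

```text
275 150:63,0,31 160:59,0,30 170:55,0,30 180:50,0,29 190:47,0,33 200:44,0,35 210:39,0,34 220:35,0,34 230:31,0,35 240:27,0,35 250:22,0,35 260:18,0,35 270:13,0,36 280:9,0,36 290:4,0,36 300:33,0,94 310:30,0,94 320:28,0,95 330:-97,1,-83 340:-107,1,-84 350:-117,1,-83
{'time_s': 30.4, 'ee_pos': [500.4, -71.8, 82.6], 'ee_rot': [-179.9, -0.0, 80.1], 'force': [-0.0, 0.4, -1.7], 'gripper_width': 46.7, 'gripper_force': 6.0}
shift [ 0.694  0.007 -1.736] turn -0.01 (tool z + is down; +turn=-yaw?)
```

Request:
send_rows:
  steps:
    - [[-0.25,0,0,0,0.1],[-0.4,0,0,0,0.1],[0,0,-0.4,0,0.1],[0,0,-0.6,0,0.1],[0,0,-0.2,0,0.1]]

```text
time_s: 30.78
ee_pos: [498.0, -99.1, 134.1]
ee_rot: [179.7, 0.0, 80.0]
force: [1.0, 0.5, 0.1]
gripper_width: 47.0
gripper_force: 6.0
```

Request:
send_rows:
  steps:
    - [[0.3,0,0,0,0.1],[0.4,0,0,0,0.1],[0,0,0,0,0.1],[0,0,0,0,0.1]]

```text
time_s: 31.12
ee_pos: [501.0, -69.5, 130.6]
ee_rot: [-179.9, 0.0, 80.2]
force: [-0.4, 0.5, -1.1]
gripper_width: 47.2
gripper_force: 6.0
```

```bash
python3 -c "
from h import *
jar((275,),140,300,10);gs(-44,125)"
```

```text
275 140:64,1,-19 150:58,1,-18 160:53,1,-19 170:48,1,-18 180:44,1,-10 190:48,1,34 200:43,1,34 210:39,1,34 220:35,1,33 230:31,1,35 240:27,1,36 250:23,1,37 260:18,1,36 270:14,1,36 280:9,1,36 290:4,1,36
{'time_s': 31.2, 'ee_pos': [501.0, -70.0, 130.7], 'ee_rot': [-179.9, 0.0, 80.1], 'force': [-0.3, 1.7, -0.3], 'gripper_width': 47.1, 'gripper_force': 6.0}
shift [-0.003  0.001  0.141] turn -0.02 (tool z + is down; +turn=-yaw?)
```

Exactly in place. Roll up over the tip.

Request:
send_rows:
  steps:
    - [[0,0,0.15,0,0.1],[-0.06,0,0.13,0,0.1],[-0.06,0,0.14,0,0.1],[-0.03,0,0.14,0,0.1],[-0.02,0,0.15,0,0.1]]

```text
time_s: 31.58
ee_pos: [500.5, -78.1, 102.7]
ee_rot: [180.0, 0.0, 80.0]
force: [0.2, -2.7, 2.2]
gripper_width: 46.9
gripper_force: 6.0
```

Request:
send_rows:
  steps:
    - [[0.02,0,0.14,0,0.1],[0.02,0,0.15,0,0.1],[0.06,0,0.14,0,0.1],[0.06,0,0.13,0,0.1],[0,0,0,0,0.1]]

```text
time_s: 32.0
ee_pos: [501.1, -70.7, 79.5]
ee_rot: [-179.9, 0.0, 80.1]
force: [0.7, -2.6, -0.3]
gripper_width: 47.1
gripper_force: 6.0
```

```bash
python3 -c "
from h import *
jar((275,),160,352,10);gs(-44,125)"
```

```text
275 160:59,1,32 170:55,1,33 180:51,1,32 190:47,1,34 200:44,1,39 210:40,1,38 220:34,1,33 230:27,1,25 240:19,1,17 250:11,1,8 260:3,1,3 270:0,1,7 280:-4,1,10 290:-8,1,14 300:33,1,95 310:30,1,95 320:28,1,95 330:1,1,61 340:-19,1,38 350:-115,1,-81
{'time_s': 32.0, 'ee_pos': [500.9, -70.4, 79.8], 'ee_rot': [-179.9, -0.0, 80.1], 'force': [0.7, -2.3, 0.6], 'gripper_width': 46.8, 'gripper_force': 6.0}
shift [ 8.00e-03  1.00e-03 -1.13e+00] turn -0.01 (tool z + is down; +turn=-yaw?)
```

Request:
send_rows:
  steps:
    - [[0.08,0,0.11,0,0.1],[0.09,0,0.11,0,0.1],[0.11,0,0.09,0,0.1],[0.11,0,0.08,0,0.1],[0.1,0,0.05,0,0.1]]

```text
time_s: 32.47
ee_pos: [504.1, -51.7, 62.5]
ee_rot: [-179.9, 0.1, 80.1]
force: [-0.8, -6.2, -0.1]
gripper_width: 47.1
gripper_force: 6.0
```

```bash
python3 -c "
from h import *
jar((275,),160,352,10);gs(-44,125)"
```

```text
275 160:61,1,50 170:57,1,50 180:53,1,49 190:50,1,50 200:47,1,51 210:43,1,50 220:39,1,50 230:35,1,49 240:31,1,50 250:27,1,51 260:23,1,49 270:21,1,53 280:19,1,59 290:-10,1,11 300:32,0,94 310:30,0,95 320:27,0,95 330:-30,1,16 340:-34,1,19 350:-31,1,31
{'time_s': 32.5, 'ee_pos': [504.2, -51.1, 62.2], 'ee_rot': [-179.9, 0.0, 80.1], 'force': [0.3, -3.5, -1.2], 'gripper_width': 46.9, 'gripper_force': 6.0}
shift [-0.482  0.002 -1.571] turn -0.02 (tool z + is down; +turn=-yaw?)
```

Request:
send_rows:
  steps:
    - [[-0.15,0,0,0,0.1],[-0.25,0,0,0,0.1],[-0.4,0,0,0,0.1],[-0.5,0,0,0,0.1],[-0.5,0,0,0,0.1]]
  squeeze: 10

```text
time_s: 32.93
ee_pos: [491.9, -123.2, 63.1]
ee_rot: [-180.0, -0.1, 80.1]
force: [-0.4, -0.3, -0.1]
gripper_width: 47.0
gripper_force: 10.0
```

Request:
send_rows:
  steps:
    - [[-0.25,0,0.2,0,0.1],[0,0,0.5,0,0.1],[0,0,0.5,0,0.1],[0,0,0.2,0,0.1],[0,0,0.05,0,0.1]]

```text
time_s: 33.35
ee_pos: [489.0, -132.0, 3.2]
ee_rot: [-179.7, -0.1, 80.0]
force: [0.3, 1.3, -0.2]
gripper_width: 47.0
gripper_force: 10.0
```

```bash
python3 -c "
from h import *
st(); jar((275,),240,352,10)"
```

```text
{'time_s': 33.4, 'ee_pos': [489.0, -132.0, 3.2], 'ee_rot': [-179.7, -0.1, 80.0], 'force': [0.3, 1.3, -0.2], 'gripper_width': 47.0, 'gripper_force': 10.0}
275 240:12,0,-4 250:6,0,-4 260:13,0,24 270:19,0,48 280:20,0,58 290:-10,0,10 300:33,0,94 310:30,0,94 320:27,0,94 330:-29,0,16 340:-34,0,18 350:-30,0,30
```

Request:
send_rows:
  steps:
    - [[0,0,0.05,0,0.1],[0,0,0,0,0.1],[0,0,0,0,0.1],[0,0,0,0,0.56],[0,0,0,0,0.6]]

```text
time_s: 33.82
ee_pos: [491.2, -132.4, 3.8]
ee_rot: [179.9, 0.0, 80.1]
force: [-0.2, 0.4, -0.0]
gripper_width: 53.8
gripper_force: 0.0
```

Request:
send_rows:
  steps:
    - [[0,0,0,0,0.7],[0,0,0,0,0.75],[0,0,0,0,0.75],[0,0,-0.6,0,0.75],[0,0,-0.8,0,0.75]]

```text
time_s: 34.23
ee_pos: [488.5, -131.7, 57.5]
ee_rot: [-179.6, -0.0, 80.1]
force: [-0.0, -0.7, 1.8]
gripper_width: 68.5
gripper_force: 0.0
```

Request:
send_rows:
  steps:
    - [[-0.5,0,-0.6,0,0.75],[-0.5,0,-0.6,0,0.75],[0,0,0,0,0.75],[0,0,0,0,0.75]]

```text
time_s: 34.57
ee_pos: [484.5, -172.6, 108.3]
ee_rot: [179.8, 0.0, 80.0]
force: [-0.9, 1.0, -0.5]
gripper_width: 68.3
gripper_force: 0.0
```

```bash
python3 -c "
from h import *
st(); _,w,K,T=grab('wrist'); rects(w,50,80,(420,580,-250,-60)); rects(w,3.5,80,(420,580,-205,-85))
go(484,-170,30,80)"
```

```text
{'time_s': 34.6, 'ee_pos': [484.5, -172.6, 108.3], 'ee_rot': [179.8, 0.0, 80.0], 'force': [-0.9, 1.0, -0.5], 'gripper_width': 68.3, 'gripper_force': 0.0}
2121 [ 488.3 -149.3] [47.5 47.3] 79.9 z [51.6 59.  60.3]
154 [534.9 -87.3] [ 4.5 27.6] 89.7 z [5.8 7.  8.1]
5725 [ 488.3 -149.3] [47.5 47.3] 79.9 z [ 5.3 34.3 59.9]
shift [0.043 0.006 1.925] turn -0.0 (tool z + is down; +turn=-yaw?)
```

Request:
send_rows:
  steps:
    - [[0.6,0,0,0,0.75],[0,0,0.6,0,0.75],[0,0,0.8,0,0.75],[0,0,0.5,0,0.75],[0,0,0,0,0.5]]
  squeeze: 10

```text
time_s: 35.03
ee_pos: [483.6, -145.8, 26.1]
ee_rot: [-179.3, -0.1, 80.1]
force: [-0.7, -0.3, -0.3]
gripper_width: 64.5
gripper_force: 0.0
```

Request:
send_rows:
  steps:
    - [[0,0,0,0,0.1],[0,0,0,0,0.1],[0,0,0,0,0.1],[0,0,0,0,0.1],[0,0,-0.35,0,0.1]]

```text
time_s: 35.45
ee_pos: [486.7, -147.7, 44.3]
ee_rot: [-179.8, -0.0, 80.1]
force: [-1.0, 0.9, -1.3]
gripper_width: 47.0
gripper_force: 10.0
```

Request:
send_rows:
  steps:
    - [[0.3,-0.03,0,0,0.1],[0.6,0,0,0,0.1],[0.7,0,0,0,0.1],[0.6,0,0,0,0.1],[0.4,0,0,0,0.1]]

```text
time_s: 35.87
ee_pos: [505.0, -42.9, 45.6]
ee_rot: [179.9, -0.1, 80.1]
force: [0.6, -0.3, -0.2]
gripper_width: 47.0
gripper_force: 10.0
```

Request:
send_rows:
  steps:
    - [[0.3,0,0,0,0.1],[0,0,0,0,0.1],[0,0,0,0,0.1],[0,0,0,0,0.1]]

```text
time_s: 36.2
ee_pos: [506.7, -34.1, 45.2]
ee_rot: [180.0, 0.0, 80.1]
force: [-0.5, -0.6, 0.9]
gripper_width: 46.8
gripper_force: 10.0
```

```bash
python3 -c "
from h import *
jar((225,272,),200,300,8); gs(-3,40)"
```

```text
225 200:62,-8,112 208:61,-9,112 216:59,-9,112 224:58,-9,113 232:22,-23,12 240:23,-22,24 248:20,-21,27 256:16,-22,28 264:12,-22,28 272:8,-22,27 280:5,-22,29 288:1,-22,29 296:33,-12,93
272 200:63,0,113 208:61,0,111 216:60,0,113 224:58,0,112 232:57,0,112 240:39,-1,67 248:36,-1,67 256:33,-1,67 264:30,-1,67 272:28,-1,68 280:24,-1,66 288:21,-1,67 296:33,0,93
{'time_s': 36.2, 'ee_pos': [506.7, -34.3, 45.2], 'ee_rot': [180.0, 0.0, 80.0], 'force': [-0.6, 0.5, -1.0], 'gripper_width': 47.1, 'gripper_force': 10.0}
shift [0.118 0.015 0.129] turn -0.0 (tool z + is down; +turn=-yaw?)
```

Request:
send_rows:
  steps:
    - [[0.1,0.02,0,0,0.1],[0,0,0.08,0,0.1],[0,0,0.06,0,0.1],[0,0,0,0,0.1],[0,0,0,0,0.56]]

```text
time_s: 36.67
ee_pos: [508.2, -30.1, 39.4]
ee_rot: [-180.0, -0.0, 80.0]
force: [0.0, 0.4, 0.4]
gripper_width: 50.1
gripper_force: 0.0
```

Request:
send_rows:
  steps:
    - [[0,0,0,0,0.7],[0,0,0,0,0.7],[0,0,0,0,0.7],[0,0,-0.3,0,0.7],[0,0,-0.8,0,0.7]]

```text
time_s: 37.08
ee_pos: [505.0, -29.6, 80.5]
ee_rot: [-179.5, 0.0, 80.1]
force: [1.1, -0.7, -0.4]
gripper_width: 64.0
gripper_force: 0.0
```

Request:
send_rows:
  steps:
    - [[0,0,-0.9,0,0.7],[0,0,-0.9,0,0.6],[0,0,-0.4,0,0.3],[0,0,0,0,0],[0,0,0,0,0]]

```text
time_s: 37.5
ee_pos: [508.5, -29.9, 172.2]
ee_rot: [179.9, -0.0, 80.1]
force: [-0.5, 0.4, -1.6]
gripper_width: 40.1
gripper_force: 0.0
```

```bash
python3 -c "
from h import *
_,w,K,T=grab('wrist'); rects(w,50,80,(420,580,-250,30)); gs(72,135)
_,w,K,T=grab('top'); rects(w,30,95,(300,700,250,400));rects(w,30,95,(300,700,-420,-230))"
```

```text
1390 [508.2 -31.1] [46.9 47.1] 80.0 z [53.1 66.7 68.2]
{'time_s': 37.6, 'ee_pos': [507.6, -29.8, 170.9], 'ee_rot': [-179.9, 0.0, 80.1], 'force': [-0.7, 0.0, 0.2], 'gripper_width': 35.8, 'gripper_force': 0.0}
shift [1.878 0.015 0.897] turn -0.01 (tool z + is down; +turn=-yaw?)
435 [468.4 333. ] [54.4 55.1] 2.1 z [37.7 73.2 78.7]
118 [ 379.9 -328.4] [41.7 40.6] 79.3 z [33.1 50.6 56.8]
```

Request:
send_rows:
  steps:
    - [[0.5,0,0,0,0],[0.8,0,0,0,0],[0.57,0,0,0,0],[0,0,0,0,0],[0,0,0.2,0,0]]

```text
time_s: 38.02
ee_pos: [521.3, 44.6, 162.8]
ee_rot: [-180.0, 0.0, 80.2]
force: [0.4, 0.0, 0.7]
gripper_width: 0.9
gripper_force: 0.0
```

Request:
send_rows:
  steps:
    - [[0,0,0.2,0,0],[0,0,0.2,0,0],[0,0,0.2,0,0],[0,0,0.1,0,0],[0,0,0,0,0]]

```text
time_s: 38.43
ee_pos: [521.0, 43.8, 138.1]
ee_rot: [180.0, -0.1, 80.0]
force: [-7.1, 3.5, 24.2]
gripper_width: 0.4
gripper_force: 11.9
```

Request:
send_rows:
  steps:
    - [[0,0,0,0,0],[0,0,0,0,0],[0,0,0,0,0],[0,0,0,0,0]]

```text
time_s: 38.77
ee_pos: [521.0, 43.9, 138.2]
ee_rot: [179.9, -0.1, 80.0]
force: [-6.0, 3.6, 22.2]
gripper_width: 0.2
gripper_force: 11.4
```

Request:
send_rows:
  steps:
    - [[0,0,-0.3,0,0],[0,0,-0.5,0,0],[0,0,-0.2,0,0],[-0.5,0,0,0,0.3],[-0.8,0,0,0,0.75]]

```text
time_s: 39.18
ee_pos: [512.2, -7.1, 174.9]
ee_rot: [-180.0, -0.0, 80.2]
force: [0.7, 0.1, 0.3]
gripper_width: 10.9
gripper_force: 0.0
```

Request:
send_rows:
  steps:
    - [[-0.6,0,0,0,0.75],[0,0,0,0,0.75],[0,0,0,0,0.75],[0,0,0,0,0.75],[0,0,0,0,0.75]]

```text
time_s: 39.6
ee_pos: [507.9, -30.6, 175.0]
ee_rot: [-179.9, -0.0, 80.1]
force: [-0.2, -0.3, -0.1]
gripper_width: 44.2
gripper_force: 0.0
```

Request:
send_rows:
  steps:
    - [[0,0,0,0,0.75],[0,0,0,0,0.75]]

```text
time_s: 39.77
ee_pos: [508.1, -30.4, 175.3]
ee_rot: [-180.0, -0.0, 80.1]
force: [0.2, 0.2, 0.3]
gripper_width: 57.7
gripper_force: 0.0
```

```bash
python3 -c "
from h import *
_,w,K,T=grab('wrist'); rects(w,50,80,(420,580,-250,30)); go(508.2,-31.1,41,80)
go(483,-318,41,80,ref=(494,-131,130,80))"
```

```text
1365 [508.2 -31.4] [47.6 46.9] 79.6 z [52.5 66.7 68.4]
shift [-0.016  0.004  3.361] turn -0.02 (tool z + is down; +turn=-yaw?)
shift [-4.652  0.541  2.225] turn 0.0 (tool z + is down; +turn=-yaw?)
```

Request:
send_rows:
  steps:
    - [[0,0,0.4,0,0.75],[0,0,0.7,0,0.75],[0,0,0.8,0,0.75],[0,0,0.8,0,0.75],[0,0,0.5,0,0.75]]

```text
time_s: 40.23
ee_pos: [506.5, -30.4, 45.0]
ee_rot: [-179.8, 0.0, 80.1]
force: [-0.2, -0.3, -1.0]
gripper_width: 68.1
gripper_force: 0.0
```

Request:
send_rows:
  steps:
    - [[0,0,0.16,0,0.75],[0,0,0,0,0.4],[0,0,0,0,0.1],[0,0,0,0,0.1],[0,0,0,0,0.1]]
  squeeze: 10

```text
time_s: 40.65
ee_pos: [509.4, -31.0, 42.7]
ee_rot: [179.8, -0.0, 80.1]
force: [0.4, 0.1, 1.4]
gripper_width: 46.7
gripper_force: 10.0
```

Request:
send_rows:
  steps:
    - [[0,0,0,0,0.1],[0,0,0,0,0.1],[0,0,-0.12,0,0.1],[-0.3,0,0,0,0.1],[-0.7,0,0,0,0.1]]

```text
time_s: 41.07
ee_pos: [501.6, -69.6, 46.3]
ee_rot: [179.9, -0.0, 80.3]
force: [0.4, -0.8, -0.5]
gripper_width: 47.0
gripper_force: 10.0
```

Request:
send_rows:
  steps:
    - [[-0.7,0,-0.2,0,0.1],[-0.6,0,-0.7,0,0.1],[-0.2,0,-0.7,0,0.1],[0,0,-0.4,0,0.1],[0,0,0,0,0.1]]

```text
time_s: 41.48
ee_pos: [492.6, -131.7, 129.4]
ee_rot: [179.6, 0.1, 80.0]
force: [1.3, -0.8, -0.3]
gripper_width: 46.9
gripper_force: 10.0
```

```bash
python3 -c "
from h import *
jar((225,),200,300,10); st(); go(483,-318,38,80)"
```

```text
225 200:3,-41,-128 210:-7,-41,-128 220:-16,-42,-128 230:22,-22,14 240:22,-21,26 250:17,-21,27 260:12,-21,26 270:7,-21,26 280:2,-21,26 290:-3,-21,26
{'time_s': 41.5, 'ee_pos': [491.4, -130.8, 127.3], 'ee_rot': [179.8, 0.0, 80.0], 'force': [0.1, 0.4, -0.6], 'gripper_width': 47.0, 'gripper_force': 10.0}
shift [-4.644  0.606  2.234] turn 0.0 (tool z + is down; +turn=-yaw?)
```

Request:
send_rows:
  steps:
    - [[-0.5,0.1,0,0,0.1],[-0.8,0.1,0,0,0.1],[-0.9,0.1,0,0,0.1],[-0.9,0.1,0,0,0.1],[-0.8,0.1,0,0,0.1]]

```text
time_s: 41.95
ee_pos: [482.1, -287.8, 124.0]
ee_rot: [-179.8, -0.1, 80.1]
force: [0.8, 0.3, -0.8]
gripper_width: 47.1
gripper_force: 10.0
```

Request:
send_rows:
  steps:
    - [[-0.5,0.1,0,0,0.1],[-0.24,0,0.3,0,0.1],[0,0,0.7,0,0.1],[0,0,0.7,0,0.1],[0,0,0.4,0,0.1]]

```text
time_s: 42.37
ee_pos: [479.3, -314.0, 37.1]
ee_rot: [-179.6, -0.2, 80.1]
force: [-5.4, 1.3, 14.1]
gripper_width: 47.0
gripper_force: 10.0
```

Request:
send_rows:
  steps:
    - [[0,0,0.06,0,0.1],[0,0,0,0,0.1],[0,0,0,0,0.1],[0,0,0,0,0.1]]

```text
time_s: 42.7
ee_pos: [482.6, -316.2, 39.8]
ee_rot: [180.0, 0.0, 80.1]
force: [0.6, 0.5, -1.4]
gripper_width: 47.1
gripper_force: 10.0
```

```bash
python3 -c "
from h import *
jar((225,),220,300,10); st()"
```

```text
225 220:13,-30,-36 230:23,-24,12 240:23,-22,25 250:20,-21,29 260:15,-22,28 270:10,-22,28 280:5,-22,28 290:0,-22,29
{'time_s': 42.8, 'ee_pos': [482.8, -316.3, 40.1], 'ee_rot': [179.9, 0.0, 80.1], 'force': [-0.1, 0.0, -1.1], 'gripper_width': 46.8, 'gripper_force': 10.0}
```

Request:
send_rows:
  steps:
    - [[0,0,0.07,0,0.1],[0,0,0,0,0.1],[0,0,0,0,0.1],[0,0,0,0,0.56],[0,0,0,0,0.7]]

```text
time_s: 43.17
ee_pos: [482.6, -316.6, 37.0]
ee_rot: [180.0, 0.0, 80.1]
force: [-0.3, 0.4, 0.2]
gripper_width: 55.4
gripper_force: 0.0
```

Request:
send_rows:
  steps:
    - [[0,0,0,0,0.75],[0,0,0,0,0.75],[0,0,-0.6,0,0.75],[0,0,-0.9,0,0.75],[0,0,-0.9,0,0.75]]

```text
time_s: 43.58
ee_pos: [481.6, -316.0, 132.8]
ee_rot: [-179.8, -0.1, 80.1]
force: [0.8, -0.5, 0.3]
gripper_width: 68.5
gripper_force: 0.0
```

Request:
send_rows:
  steps:
    - [[0,0,-0.9,0,0.8],[0,0,-0.9,0,0.8],[0,0,-0.3,0,0.8],[0,0,0,0,0.8]]

```text
time_s: 43.92
ee_pos: [484.2, -317.7, 221.1]
ee_rot: [179.5, 0.2, 80.1]
force: [-0.1, -0.4, 0.3]
gripper_width: 73.2
gripper_force: 0.0
```

```bash
python3 -c "
from h import *
st(); _,w,K,T=grab('wrist'); rects(w,40,80,(320,550,-420,-250)); go(470,268,214,92)"
```

```text
{'time_s': 43.9, 'ee_pos': [484.2, -317.7, 221.1], 'ee_rot': [179.5, 0.2, 80.1], 'force': [-0.1, -0.4, 0.3], 'gripper_width': 73.2, 'gripper_force': 0.0}
1195 [ 482.6 -317.4] [47.4 47. ] 80.0 z [44.2 62.5 64.4]
934 [ 382.5 -327.1] [40.2 40.6] 79.8 z [41.1 52.1 54.5]
shift [14.347 -2.842  0.106] turn 1.74 (tool z + is down; +turn=-yaw?)
```

Request:
send_rows:
  steps:
    - [[0.6,-0.12,0,0,0.82],[0.92,-0.18,0,0,0.82],[0.92,-0.18,0,0,0.82],[0.92,-0.18,0,0,0.82],[0.92,-0.18,0,0,0.82]]

```text
time_s: 44.38
ee_pos: [477.2, -140.2, 214.2]
ee_rot: [-179.7, -0.0, 80.0]
force: [0.5, 0.1, 0.1]
gripper_width: 74.9
gripper_force: 0.0
```

Request:
send_rows:
  steps:
    - [[0.92,-0.18,0,0,0.82],[0.92,-0.18,0,0,0.82],[0.92,-0.18,0,0,0.82],[0.92,-0.18,0,0,0.82],[0.92,-0.18,0,0,0.82]]

```text
time_s: 44.8
ee_pos: [473.4, 47.0, 214.5]
ee_rot: [-179.8, 0.1, 80.1]
force: [0.5, 0.1, 0.3]
gripper_width: 74.6
gripper_force: 0.0
```

Request:
send_rows:
  steps:
    - [[0.92,-0.18,0,0,0.82],[0.92,-0.18,0,0,0.82],[0.92,-0.18,0,0,0.82],[0.92,-0.18,0,0,0.82],[0.92,-0.18,0,0,0.82]]

```text
time_s: 45.22
ee_pos: [469.8, 234.1, 214.3]
ee_rot: [-179.8, 0.2, 80.1]
force: [1.2, 0.2, 0.1]
gripper_width: 74.7
gripper_force: 0.0
```

Request:
send_rows:
  steps:
    - [[0.87,-0.18,0,0,0.82],[0,0,0,-0.8,0.82],[0,0,0,-0.94,0.82],[0,0,0,0,0.82],[0,0,0,0,0.82]]

```text
time_s: 45.63
ee_pos: [469.4, 268.0, 214.8]
ee_rot: [-179.8, 0.1, 91.9]
force: [-0.1, 0.3, -0.1]
gripper_width: 74.9
gripper_force: 0.0
```

```bash
python3 -c "
from h import *
st(); _,w,K,T=grab('wrist'); rects(w,68,80,(300,700,250,420)); go(470,334,50,92)"
```

```text
{'time_s': 45.6, 'ee_pos': [469.4, 268.0, 214.8], 'ee_rot': [-179.8, 0.1, 91.9], 'force': [-0.1, 0.3, -0.1], 'gripper_width': 74.9, 'gripper_force': 0.0}
3949 [470.9 334.6] [54.2 53.5] 1.8 z [72.2 73.4 74.7]
shift [1.653 0.061 4.131] turn 0.02 (tool z + is down; +turn=-yaw?)
```

```bash
python3 -c "
from h import *
go(470.9,334.6,50,91.8)
d=np.array([np.cos(np.radians(80)),np.sin(np.radians(80))]); q=np.array([508.6,-26.8])-90*d; go(*q,230,80,ref=(470.9,334.6,230,91.9))"
```

```text
shift [1.667 0.084 4.131] turn -0.01 (tool z + is down; +turn=-yaw?)
shift [-11.263   0.178  -0.   ] turn -1.73 (tool z + is down; +turn=-yaw?)
```

Request:
send_rows:
  steps:
    - [[0.8,0.02,0,0,0.82],[0.88,0.02,0,0,0.82],[0,0,0.5,0,0.82],[0,0,0.9,0,0.82],[0,0,0.9,0,0.82]]

```text
time_s: 46.1
ee_pos: [470.2, 336.0, 124.3]
ee_rot: [179.8, -0.1, 91.9]
force: [0.0, -0.4, -0.3]
gripper_width: 74.5
gripper_force: 0.0
```

Request:
send_rows:
  steps:
    - [[0,0,0.9,0,0.82],[0,0,0.6,0,0.82],[0,0,0.3,0,0.82],[0,0,0,0,0.82],[0,0,0,0,0.5]]

```text
time_s: 46.52
ee_pos: [469.4, 334.9, 52.2]
ee_rot: [-179.9, 0.0, 91.9]
force: [0.5, -0.5, -0.6]
gripper_width: 71.0
gripper_force: 0.0
```

Request:
send_rows:
  steps:
    - [[0,0,0,0,0.2],[0,0,0,0,0.2],[0,0,0,0,0.2],[0,0,0,0,0.2],[0,0,-0.2,0,0.2]]
  squeeze: 15

```text
time_s: 46.93
ee_pos: [468.9, 335.1, 60.5]
ee_rot: [-179.9, 0.0, 92.0]
force: [-0.4, -0.4, -1.4]
gripper_width: 53.7
gripper_force: 15.0
```

Request:
send_rows:
  steps:
    - [[0,0,-0.6,0,0.2],[0,0,-0.9,0,0.2],[0,0,-0.9,0,0.2],[0,0,-0.9,0,0.2],[0,0,-0.9,0,0.2]]

```text
time_s: 47.35
ee_pos: [468.9, 335.3, 231.1]
ee_rot: [-180.0, -0.0, 92.0]
force: [0.9, 0.8, -0.7]
gripper_width: 53.8
gripper_force: 15.0
```

Request:
send_rows:
  steps:
    - [[0,0,0,0,0.2],[0,0,0,0,0.2],[0,0,0,0,0.2]]

```text
time_s: 47.6
ee_pos: [468.8, 335.2, 228.3]
ee_rot: [-179.9, 0.0, 92.0]
force: [-0.6, -0.2, -0.9]
gripper_width: 54.1
gripper_force: 15.0
```

```bash
python3 -c "
from h import *
jar((275,),190,300,12);gs(-90,230)"
```

```text
275 190:-8,2,-224 202:26,1,-33 214:26,1,-6 226:26,1,15 238:22,1,20 250:16,1,20 262:10,1,20 274:3,1,20 286:-2,1,21 298:33,1,94
{'time_s': 47.6, 'ee_pos': [468.6, 334.9, 227.4], 'ee_rot': [-179.8, 0.1, 92.0], 'force': [0.7, -0.7, -1.7], 'gripper_width': 53.7, 'gripper_force': 15.0}
shift [-11.274   0.212  -0.065] turn -1.75 (tool z + is down; +turn=-yaw?)
```

Request:
send_rows:
  steps:
    - [[-0.5,0.02,0,0,0.2],[-0.9,0.02,0,0,0.2],[-0.95,0.02,0,0,0.2],[-0.95,0.02,0,0,0.2],[-0.95,0.02,0,0,0.2]]

```text
time_s: 48.07
ee_pos: [478.2, 164.1, 226.7]
ee_rot: [-179.8, 0.1, 92.1]
force: [0.8, 0.0, -1.3]
gripper_width: 53.9
gripper_force: 15.0
```

Request:
send_rows:
  steps:
    - [[-0.95,0.02,0,0,0.2],[-0.95,0.02,0,0,0.2],[-0.95,0.02,0,0,0.2],[-0.95,0.02,0,0,0.2],[-0.95,0.02,0,0,0.2]]

```text
time_s: 48.48
ee_pos: [488.9, -25.6, 226.9]
ee_rot: [-179.8, -0.0, 92.0]
force: [0.5, 0.1, 0.0]
gripper_width: 53.8
gripper_force: 15.0
```

Request:
send_rows:
  steps:
    - [[-0.9,0,0,0,0.2],[-0.8,0,0,0,0.2],[-0.57,0,0,0.5,0.2],[0,0,0,0.75,0.2],[0,0,0,0.5,0.2]]

```text
time_s: 48.9
ee_pos: [492.3, -116.0, 226.5]
ee_rot: [-179.7, -0.0, 79.6]
force: [0.0, -0.3, -1.1]
gripper_width: 53.8
gripper_force: 15.0
```

Request:
send_rows:
  steps:
    - [[0,0,0,0,0.2],[0,0,0,0,0.2],[0,0,0,0,0.2]]

```text
time_s: 49.15
ee_pos: [493.0, -114.3, 227.8]
ee_rot: [-179.9, -0.0, 80.1]
force: [-0.5, 0.9, -1.4]
gripper_width: 54.4
gripper_force: 15.0
```

```bash
python3 -c "
from h import *
jar((275,),100,300,12);gs(-22,165)"
```

```text
275 100:87,1,-115 112:79,1,-221 124:67,1,-220 136:54,1,-220 148:41,1,-220 160:26,1,-229 172:13,1,-228 184:-2,1,-229 196:25,1,-49 208:26,1,-19 220:26,1,5 232:24,1,19 244:18,1,19 256:12,1,19 268:6,1,19 280:0,1,19 292:34,0,92
{'time_s': 49.2, 'ee_pos': [493.2, -114.2, 228.0], 'ee_rot': [-179.9, -0.0, 80.1], 'force': [-1.2, -0.2, -1.0], 'gripper_width': 53.9, 'gripper_force': 15.0}
shift [1.669 0.003 1.576] turn -0.01 (tool z + is down; +turn=-yaw?)
```

Request:
send_rows:
  steps:
    - [[0.5,0,0,0,0.2],[0.7,0,0,0,0.2],[0.48,0,0.3,0,0.2],[0,0,0.6,0,0.2],[0,0,0.5,0,0.2]]

```text
time_s: 49.62
ee_pos: [505.4, -46.9, 172.1]
ee_rot: [179.9, -0.0, 80.2]
force: [-0.4, -0.0, -1.3]
gripper_width: 53.8
gripper_force: 15.0
```

Request:
send_rows:
  steps:
    - [[0,0,0.15,0,0.2],[0,0,0.05,0,0.2],[0,0,0.06,0,0.2],[0,0,0,0,0.2]]
  squeeze: 8

```text
time_s: 49.95
ee_pos: [505.8, -48.7, 163.2]
ee_rot: [179.9, -0.0, 80.0]
force: [-0.2, 0.7, -0.4]
gripper_width: 53.9
gripper_force: 8.0
```

Request:
send_rows:
  steps:
    - [[-0.15,0,0.08,0,0.2],[-0.15,0,0.08,0,0.2],[-0.13,0,0.1,0,0.2],[-0.12,0,0.11,0,0.2],[0,0,0,0,0.2]]

```text
time_s: 50.37
ee_pos: [501.6, -71.7, 147.2]
ee_rot: [179.9, 0.1, 79.9]
force: [0.2, -1.9, 1.1]
gripper_width: 53.6
gripper_force: 8.0
```

```bash
python3 -c "
from h import *
jar((275,),120,352,12);gs(-22,165)"
```

```text
275 120:73,1,-35 132:66,1,-34 144:59,1,-36 156:52,1,-35 168:46,1,-29 180:41,1,-17 192:37,1,-9 204:33,1,2 216:29,1,9 228:25,1,18 240:22,1,24 252:18,1,29 264:11,1,27 276:4,1,23 288:-4,1,20 300:32,1,93 312:30,1,95 324:-135,2,-147 336:-151,2,-149 348:-164,2,-147
{'time_s': 50.4, 'ee_pos': [501.3, -71.2, 147.3], 'ee_rot': [180.0, 0.0, 79.9], 'force': [0.7, -1.2, -0.8], 'gripper_width': 53.8, 'gripper_force': 8.0}
shift [ 0.574 -0.014 -0.444] turn 0.01 (tool z + is down; +turn=-yaw?)
```

Request:
send_rows:
  steps:
    - [[-0.1,0,0.11,0,0.2],[-0.08,0,0.12,0,0.2],[-0.07,0,0.12,0,0.2],[-0.05,0,0.13,0,0.2],[-0.05,0,0.13,0,0.2]]

```text
time_s: 50.83
ee_pos: [499.0, -84.5, 122.6]
ee_rot: [180.0, 0.0, 80.0]
force: [0.8, -3.6, 3.8]
gripper_width: 53.8
gripper_force: 8.0
```

Request:
send_rows:
  steps:
    - [[-0.04,0,0.13,0,0.2],[-0.02,0,0.14,0,0.2],[-0.01,0,0.14,0,0.2],[-0.01,0,0.14,0,0.2],[0.02,0,0.14,0,0.2]]

```text
time_s: 51.25
ee_pos: [498.2, -86.2, 94.7]
ee_rot: [-180.0, -0.0, 80.0]
force: [-0.9, -1.3, 1.1]
gripper_width: 54.1
gripper_force: 8.0
```

Request:
send_rows:
  steps:
    - [[0.03,0,0.14,0,0.2],[0.03,0,0.14,0,0.2],[0.03,0,0.13,0,0.2],[0,0,0,0,0.2]]

```text
time_s: 51.58
ee_pos: [498.5, -82.0, 77.8]
ee_rot: [-179.9, -0.0, 80.0]
force: [0.2, 0.1, -1.4]
gripper_width: 53.5
gripper_force: 8.0
```

```bash
python3 -c "
from h import *
jar((275,),120,352,12);gs(-22,165)"
```

```text
275 120:74,1,34 132:70,1,35 144:65,1,35 156:61,1,35 168:57,1,38 180:52,1,38 192:47,1,38 204:43,1,38 216:38,1,38 228:32,1,37 240:27,1,38 252:22,1,38 264:17,1,38 276:11,1,37 288:5,1,37 300:32,0,94 312:30,0,95 324:-89,1,-79 336:-100,1,-79 348:-111,1,-79
{'time_s': 51.6, 'ee_pos': [498.5, -82.1, 78.2], 'ee_rot': [-179.9, -0.0, 80.0], 'force': [-0.1, 0.2, -1.6], 'gripper_width': 54.0, 'gripper_force': 8.0}
shift [ 0.856  0.009 -2.17 ] turn -0.0 (tool z + is down; +turn=-yaw?)
```

Request:
send_rows:
  steps:
    - [[-0.3,0,0,0,0.2],[-0.5,0,0,0,0.2],[-0.6,0,0,0,0.2],[-0.5,0,0.2,0,0.2],[-0.1,0,0.5,0,0.2]]

```text
time_s: 52.05
ee_pos: [486.9, -165.3, 53.1]
ee_rot: [179.6, 0.1, 79.9]
force: [-0.0, -0.1, -1.8]
gripper_width: 54.0
gripper_force: 8.0
```

Request:
send_rows:
  steps:
    - [[0,0,0.5,0,0.2],[0,0,0.2,0,0.2],[0,0,0.08,0,0.2],[0,0,0,0,0.2],[0,0,0,0,0.2]]

```text
time_s: 52.47
ee_pos: [485.8, -161.6, 20.5]
ee_rot: [179.9, 0.0, 80.0]
force: [-0.0, -0.9, -0.4]
gripper_width: 54.2
gripper_force: 8.0
```

```bash
python3 -c "
from h import *
jar((275,),150,300,12);st()"
```

```text
275 150:59,1,-13 162:59,0,38 174:54,0,38 186:50,0,37 198:45,0,38 210:40,0,38 222:35,0,38 234:30,0,37 246:25,0,38 258:19,0,38 270:14,0,37 282:8,0,37 294:34,0,93
{'time_s': 52.5, 'ee_pos': [486.0, -161.6, 20.8], 'ee_rot': [179.9, 0.0, 80.0], 'force': [0.3, -0.4, -0.9], 'gripper_width': 53.9, 'gripper_force': 8.0}
```

Request:
send_rows:
  steps:
    - [[0,0,0.1,0,0.2],[0,0,0,0,0.2],[0,0,0,0,0.62],[0,0,0,0,0.72],[0,0,0,0,0.72]]

```text
time_s: 52.93
ee_pos: [485.4, -161.5, 16.2]
ee_rot: [180.0, -0.0, 80.0]
force: [-0.1, 0.1, 0.6]
gripper_width: 64.9
gripper_force: 0.0
```

Request:
send_rows:
  steps:
    - [[0,0,-0.16,0,0.72],[0.35,0,0,0,0.72],[0,0,0,0,0.72],[0,0,0,0,0.72],[0,0,0,0,0.5]]

```text
time_s: 53.35
ee_pos: [487.7, -147.9, 22.5]
ee_rot: [180.0, 0.0, 80.0]
force: [-1.4, -0.0, 0.0]
gripper_width: 61.3
gripper_force: 0.0
```

Request:
send_rows:
  steps:
    - [[0,0,0,0,0.2],[0,0,0,0,0.2],[0,0,0,0,0.2],[0,0,0,0,0.2],[0,0,0,0,0.2]]

```text
time_s: 53.77
ee_pos: [487.7, -148.1, 22.4]
ee_rot: [180.0, 0.0, 80.0]
force: [-1.1, -0.4, 1.8]
gripper_width: 54.0
gripper_force: 8.0
```

Request:
send_rows:
  steps:
    - [[0,0,-0.3,0,0.2],[0,0,-0.8,0,0.2],[0,0,-0.9,0,0.2],[0,0,-0.7,0,0.2],[0,0,-0.25,0,0.2]]

```text
time_s: 54.18
ee_pos: [489.8, -148.4, 144.2]
ee_rot: [179.6, 0.0, 80.0]
force: [1.3, -0.2, -0.5]
gripper_width: 53.8
gripper_force: 8.0
```

Request:
send_rows:
  steps:
    - [[0,0,0,0,0.2],[0,0,0,0,0.2],[0,0,0,0,0.2]]

```text
time_s: 54.43
ee_pos: [486.2, -147.3, 138.3]
ee_rot: [-179.8, -0.0, 80.0]
force: [0.5, -0.2, -1.3]
gripper_width: 54.2
gripper_force: 8.0
```

```bash
python3 -c "
from h import *
jar((275,),130,352,12);gs(-44,140)"
```

```text
275 130:64,1,-139 142:53,1,-139 154:43,1,-138 166:32,1,-138 178:42,1,-20 190:46,1,31 202:42,1,32 214:36,1,31 226:31,1,31 238:26,1,31 250:20,1,30 262:15,1,31 274:9,1,31 286:3,1,32 298:32,1,93 310:30,1,95 322:27,1,95 334:-22,1,31 346:-151,1,-135
{'time_s': 54.5, 'ee_pos': [486.2, -147.2, 138.1], 'ee_rot': [-179.7, -0.0, 80.0], 'force': [0.8, -1.4, -1.2], 'gripper_width': 54.3, 'gripper_force': 8.0}
shift [ 1.962  0.027 -0.046] turn 0.0 (tool z + is down; +turn=-yaw?)
```

Request:
send_rows:
  steps:
    - [[0.3,0,-0.15,0,0.2],[0.6,0.02,0,0,0.2],[0.6,0,0,0,0.2],[0.35,0,0,0,0.2],[0.11,0,0,0,0.2]]

```text
time_s: 54.9
ee_pos: [501.9, -68.0, 145.6]
ee_rot: [-179.9, -0.1, 80.1]
force: [-0.3, -0.1, 0.1]
gripper_width: 53.8
gripper_force: 8.0
```

Request:
send_rows:
  steps:
    - [[0,0,0.15,0,0.2],[0,0,0.1,0,0.2],[-0.08,0,0.13,0,0.2],[-0.08,0,0.14,0,0.2],[-0.05,0,0.15,0,0.2]]

```text
time_s: 55.32
ee_pos: [500.1, -80.3, 119.1]
ee_rot: [-180.0, 0.0, 80.0]
force: [-1.7, -1.9, 2.7]
gripper_width: 53.9
gripper_force: 8.0
```

Request:
send_rows:
  steps:
    - [[-0.05,0,0.15,0,0.2],[-0.01,0,0.16,0,0.2],[0,0,0.16,0,0.2],[0,0,0,0,0.2]]

```text
time_s: 55.65
ee_pos: [499.7, -82.1, 99.3]
ee_rot: [-179.9, 0.1, 80.0]
force: [-1.1, -2.7, -0.3]
gripper_width: 54.0
gripper_force: 8.0
```

```bash
python3 -c "
from h import *
jar((275,),130,352,10,save='w9');gs(-44,140)"
```

```text
275 130:69,0,12 140:65,0,13 150:61,0,13 160:57,0,17 170:52,0,18 180:47,0,15 190:42,0,11 200:36,1,6 210:30,1,1 220:23,1,-4 230:15,1,-10 240:7,1,-17 250:2,1,-14 260:-2,1,-10 270:24,0,59 280:18,0,56 290:11,0,50 300:32,0,93 310:30,0,95 320:28,0,96 330:-27,1,20 340:-120,1,-101 350:-129,1,-99
{'time_s': 55.7, 'ee_pos': [500.0, -81.6, 99.8], 'ee_rot': [-180.0, 0.0, 80.0], 'force': [-1.3, -2.2, -0.4], 'gripper_width': 53.8, 'gripper_force': 8.0}
shift [ 0.287 -0.026 -1.006] turn 0.0 (tool z + is down; +turn=-yaw?)
```

Request:
send_rows:
  steps:
    - [[0.01,0,0.13,0,0.2],[0.02,0,0.13,0,0.2],[0.04,0,0.12,0,0.2],[0.05,0,0.13,0,0.2],[0.07,0,0.12,0,0.2]]

```text
time_s: 56.12
ee_pos: [501.6, -74.0, 75.0]
ee_rot: [180.0, 0.0, 80.0]
force: [-2.5, -5.3, 2.0]
gripper_width: 54.0
gripper_force: 8.0
```

Request:
send_rows:
  steps:
    - [[0.08,0,0.12,0,0.2],[0.1,0,0.11,0,0.2],[0,0,0,0,0.2]]

```text
time_s: 56.37
ee_pos: [502.8, -66.3, 65.2]
ee_rot: [-180.0, -0.0, 80.0]
force: [-0.3, -2.6, -1.6]
gripper_width: 54.2
gripper_force: 8.0
```

```bash
python3 -c "
from h import *
jar((275,),130,352,10,save='w10');gs(-44,140)"
```

```text
275 130:71,1,46 140:68,1,48 150:64,1,46 160:61,1,47 170:57,1,46 180:54,1,47 190:50,1,47 200:46,1,47 210:43,1,47 220:39,1,47 230:35,1,47 240:35,1,58 250:7,1,-3 260:1,1,-2 270:-4,1,0 280:-9,1,1 290:-14,1,2 300:33,0,94 310:31,0,96 320:28,0,95 330:-21,1,29 340:-18,1,40 350:-16,1,49
{'time_s': 56.4, 'ee_pos': [502.8, -66.3, 65.5], 'ee_rot': [-180.0, -0.0, 80.0], 'force': [0.5, -3.4, -2.6], 'gripper_width': 54.3, 'gripper_force': 8.0}
shift [-0.103 -0.027 -1.863] turn -0.0 (tool z + is down; +turn=-yaw?)
```

Request:
send_rows:
  steps:
    - [[-0.2,0,0,0,0.2],[-0.4,0,0,0,0.2],[-0.6,0,0,0,0.2],[-0.6,0,0,0,0.2],[-0.35,0,0.2,0,0.2]]

```text
time_s: 56.83
ee_pos: [489.0, -153.4, 59.5]
ee_rot: [179.8, -0.0, 79.9]
force: [0.1, -0.0, -1.8]
gripper_width: 53.8
gripper_force: 8.0
```

Request:
send_rows:
  steps:
    - [[0,0,0.4,0,0.2],[0,0,0.4,0,0.2],[0,0,0.2,0,0.2],[0,0,0.08,0,0.2],[0,0,0,0,0.2]]

```text
time_s: 57.25
ee_pos: [487.6, -151.1, 14.6]
ee_rot: [-179.9, -0.0, 80.0]
force: [-0.2, -0.5, -1.2]
gripper_width: 54.0
gripper_force: 8.0
```

```bash
python3 -c "
from h import *
jar((275,),220,352,10);st()"
```

```text
275 220:23,0,-5 230:34,0,46 240:34,0,55 250:7,0,-2 260:2,0,-1 270:-4,0,-1 280:-9,0,1 290:-14,0,2 300:32,0,93 310:31,0,95 320:27,0,93 330:-20,0,29 340:-19,0,38 350:-17,0,48
{'time_s': 57.3, 'ee_pos': [488.1, -151.3, 15.2], 'ee_rot': [180.0, -0.0, 80.0], 'force': [-0.5, -0.8, -0.7], 'gripper_width': 53.9, 'gripper_force': 8.0}
```

Request:
send_rows:
  steps:
    - [[0,0,0.08,0,0.2],[0,0,0.06,0,0.2],[0,0,0.05,0,0.2],[0,0,0.03,0,0.2],[0,0,0,0,0.2]]

```text
time_s: 57.72
ee_pos: [488.8, -152.3, 7.9]
ee_rot: [179.8, 0.1, 80.1]
force: [-2.0, -3.2, 7.4]
gripper_width: 53.8
gripper_force: 8.0
```

Request:
send_rows:
  steps:
    - [[0,0,0,0,0.63],[0,0,0,0,0.7],[0,0,0,0,0.82],[0,0,0,0,0.82],[0,0,-0.6,0,0.82]]

```text
time_s: 58.13
ee_pos: [484.8, -150.3, 27.2]
ee_rot: [-179.5, -0.1, 80.0]
force: [0.6, -0.3, -0.5]
gripper_width: 74.4
gripper_force: 0.0
```

Request:
send_rows:
  steps:
    - [[0,0,-0.8,0,0.82],[0,0,-0.9,0,0.82],[-0.3,0,-0.3,0,0.82],[0,0,0,0,0.82],[0,0,0,0,0.82]]

```text
time_s: 58.55
ee_pos: [485.8, -163.3, 110.5]
ee_rot: [179.9, -0.0, 79.9]
force: [-0.2, 1.4, 0.4]
gripper_width: 74.6
gripper_force: 0.0
```

```bash
python3 -c "
from h import *
st(); _,w,K,T=grab('wrist'); rects(w,60,90,(420,580,-250,-60)); rects(w,3.5,90,(420,580,-210,-95))"
```

```text
{'time_s': 58.6, 'ee_pos': [485.8, -163.3, 110.5], 'ee_rot': [179.9, -0.0, 79.9], 'force': [-0.2, 1.4, 0.4], 'gripper_width': 74.6, 'gripper_force': 0.0}
2660 [ 487.9 -157.1] [54.4 54.2] 80.0 z [61.3 68.9 70.3]
7946 [ 487.9 -157.1] [54.5 54.2] 80.0 z [ 5.4 41.7 69.9]
```

Request:
send_rows:
  steps:
    - [[0.16,0.02,0.3,0,0.82],[0,0,0.7,0,0.82],[0,0,0.6,0,0.82],[0,0,0.36,0,0.82],[0,0,0,0,0.6]]
  squeeze: 12

```text
time_s: 59.02
ee_pos: [483.8, -155.3, 27.2]
ee_rot: [-179.4, -0.1, 80.0]
force: [-0.5, 0.0, -0.3]
gripper_width: 70.4
gripper_force: 0.0
```

Request:
send_rows:
  steps:
    - [[0,0,0,0,0.2],[0,0,0,0,0.2],[0,0,0,0,0.2],[0,0,0,0,0.2],[0,0,-0.35,0,0.2]]

```text
time_s: 59.43
ee_pos: [486.2, -156.5, 44.8]
ee_rot: [-179.8, -0.0, 80.0]
force: [-0.0, 0.9, -0.6]
gripper_width: 54.0
gripper_force: 12.0
```

Request:
send_rows:
  steps:
    - [[0.3,-0.06,0,0,0.2],[0.6,0,0,0,0.2],[0.7,0,0,0,0.2],[0.7,0,0,0,0.2],[0.5,0,0,0,0.2]]

```text
time_s: 59.85
ee_pos: [504.8, -43.8, 46.2]
ee_rot: [180.0, -0.1, 80.0]
force: [-0.6, -0.6, -1.3]
gripper_width: 54.0
gripper_force: 12.0
```

Request:
send_rows:
  steps:
    - [[0.3,0,0,0,0.2],[0.1,0,0,0,0.2],[0,0,0,0,0.2],[0,0,0,0,0.2]]

```text
time_s: 60.18
ee_pos: [507.4, -30.9, 45.9]
ee_rot: [180.0, 0.0, 80.0]
force: [0.7, -0.1, -1.1]
gripper_width: 53.8
gripper_force: 12.0
```

```bash
python3 -c "
from h import *
jar((220,272,),200,300,8); gs(-3,40)"
```

```text
220 200:62,-10,110 208:61,-9,112 216:59,-10,112 224:58,-10,111 232:56,-10,112 240:55,-10,111 248:24,-22,38 256:18,-23,31 264:14,-24,30 272:10,-23,31 280:6,-24,30 288:3,-24,32 296:34,-13,94
272 200:62,0,111 208:61,0,112 216:59,0,112 224:58,0,111 232:57,0,112 240:55,0,113 248:52,0,109 256:33,-1,67 264:30,-1,66 272:27,-1,66 280:24,-1,66 288:21,-1,66 296:33,-1,93
{'time_s': 60.2, 'ee_pos': [507.4, -31.3, 45.9], 'ee_rot': [180.0, 0.0, 80.0], 'force': [0.0, 0.4, -0.5], 'gripper_width': 53.5, 'gripper_force': 12.0}
shift [0.04  0.011 0.148] turn 0.0 (tool z + is down; +turn=-yaw?)
```

Request:
send_rows:
  steps:
    - [[0.03,0,0.08,0,0.2],[0,0,0.08,0,0.2],[0,0,0,0,0.2],[0,0,0,0,0.63],[0,0,0,0,0.75]]

```text
time_s: 60.65
ee_pos: [507.6, -29.8, 39.3]
ee_rot: [-180.0, -0.0, 80.0]
force: [0.3, 0.3, -0.8]
gripper_width: 61.6
gripper_force: 0.0
```

Request:
send_rows:
  steps:
    - [[0,0,0,0,0.75],[0,0,0,0,0.75],[0,0,-0.3,0,0.75],[0,0,-0.8,0,0.75],[0,0,-0.9,0,0.7]]

```text
time_s: 61.07
ee_pos: [506.0, -29.3, 118.7]
ee_rot: [-179.7, 0.0, 80.0]
force: [1.2, 0.5, -0.4]
gripper_width: 65.2
gripper_force: 0.0
```

Request:
send_rows:
  steps:
    - [[0,0,-0.9,0,0.3],[0,0,-0.4,0,0],[0,0,0,0,0],[0,0,0,0,0],[0,0,0,0,0]]

```text
time_s: 61.48
ee_pos: [506.7, -29.3, 170.3]
ee_rot: [-179.9, 0.0, 80.0]
force: [-1.1, 0.3, -1.3]
gripper_width: 33.3
gripper_force: 0.0
```

```bash
python3 -c "
from h import *
_,w,K,T=grab('wrist'); rects(w,60,90,(420,580,-250,30)); gs(72,135)
_,w,K,T=grab('top'); rects(w,30,95,(300,700,-420,-230))"
```

```text
1885 [507.9 -30.4] [54.8 54.1] 79.8 z [62.3 76.5 78.3]
{'time_s': 61.5, 'ee_pos': [506.6, -29.3, 169.9], 'ee_rot': [-179.8, 0.0, 80.0], 'force': [-0.4, -0.3, 0.3], 'gripper_width': 29.3, 'gripper_force': 0.0}
shift [1.871 0.039 0.873] turn 0.0 (tool z + is down; +turn=-yaw?)
185 [ 480.4 -317.6] [48.2 48.1] 79.7 z [34.  57.9 68.7]
118 [ 380.2 -327.9] [40.8 40.2] 79.6 z [32.7 51.6 57.8]
```

Request:
send_rows:
  steps:
    - [[0.5,0.02,0,0,0],[0.8,0,0,0,0],[0.57,0,0,0,0],[0,0,0,0,0],[0,0,0.2,0,0]]

```text
time_s: 62.0
ee_pos: [522.0, 44.9, 163.2]
ee_rot: [180.0, 0.0, 80.1]
force: [-0.0, -0.7, -0.3]
gripper_width: 0.2
gripper_force: 0.0
```

Request:
send_rows:
  steps:
    - [[0,0,0.2,0,0],[0,0,0.2,0,0],[0,0,0.2,0,0],[0,0,0.08,0,0],[0,0,0,0,0]]

```text
time_s: 62.42
ee_pos: [521.6, 44.1, 138.2]
ee_rot: [180.0, -0.1, 79.9]
force: [-4.1, 3.6, 17.2]
gripper_width: 0.0
gripper_force: 9.0
```

Request:
send_rows:
  steps:
    - [[0,0,0,0,0],[0,0,0,0,0],[0,0,0,0,0],[0,0,0,0,0]]

```text
time_s: 62.75
ee_pos: [521.6, 44.1, 138.2]
ee_rot: [179.9, -0.1, 79.9]
force: [-3.2, 2.6, 18.0]
gripper_width: 0.4
gripper_force: 8.7
```

Request:
send_rows:
  steps:
    - [[0,0,-0.3,0,0],[0,0,-0.5,0,0],[0,0,-0.2,0,0],[-0.5,0,0,0,0.4],[-0.8,0,0,0,0.82]]

```text
time_s: 63.17
ee_pos: [512.6, -6.8, 175.8]
ee_rot: [180.0, -0.0, 80.1]
force: [1.1, -0.8, -0.3]
gripper_width: 11.1
gripper_force: 0.0
```

Request:
send_rows:
  steps:
    - [[-0.6,0,0,0,0.82],[0,0,0,0,0.82],[0,0,0,0,0.82],[0,0,0,0,0.82],[0,0,0,0,0.82]]

```text
time_s: 63.58
ee_pos: [508.2, -30.3, 175.8]
ee_rot: [-180.0, -0.0, 80.0]
force: [-0.2, 0.0, -0.7]
gripper_width: 44.3
gripper_force: 0.0
```

Request:
send_rows:
  steps:
    - [[0,0,0,0,0.82],[0,0,0,0,0.82],[0,0,0,0,0.82],[0,0,0,0,0.82]]

```text
time_s: 63.92
ee_pos: [508.4, -30.3, 176.3]
ee_rot: [180.0, -0.0, 80.0]
force: [-0.2, 0.5, -0.1]
gripper_width: 70.6
gripper_force: 0.0
```

```bash
python3 -c "
from h import *
_,w,K,T=grab('wrist'); rects(w,60,90,(420,580,-250,30)); st(); go(508,-30.5,41,80)"
```

```text
1814 [507.8 -30.2] [54.5 54.1] 79.8 z [62.7 76.5 78.2]
{'time_s': 64.0, 'ee_pos': [508.4, -30.4, 176.3], 'ee_rot': [180.0, -0.0, 80.0], 'force': [0.3, -0.5, 0.5], 'gripper_width': 74.0, 'gripper_force': 0.0}
shift [-3.000e-03 -9.000e-03  3.383e+00] turn -0.0 (tool z + is down; +turn=-yaw?)
```

Request:
send_rows:
  steps:
    - [[0,0,0.4,0,0.82],[0,0,0.7,0,0.82],[0,0,0.8,0,0.82],[0,0,0.8,0,0.82],[0,0,0.5,0,0.82]]

```text
time_s: 64.38
ee_pos: [506.8, -30.5, 45.8]
ee_rot: [-179.8, 0.0, 80.0]
force: [-0.6, -0.5, -0.2]
gripper_width: 74.6
gripper_force: 0.0
```

Request:
send_rows:
  steps:
    - [[0,0,0.18,0,0.82],[0,0,0,0,0.5],[0,0,0,0,0.2],[0,0,0,0,0.2],[0,0,0,0,0.2]]
  squeeze: 12

```text
time_s: 64.8
ee_pos: [509.5, -30.8, 42.7]
ee_rot: [179.8, -0.0, 80.0]
force: [0.3, 0.7, 1.5]
gripper_width: 54.1
gripper_force: 12.0
```

Request:
send_rows:
  steps:
    - [[0,0,0,0,0.2],[0,0,0,0,0.2],[0,0,-0.12,0,0.2],[-0.3,0,0,0,0.2],[-0.7,0,0,0,0.2]]

```text
time_s: 65.22
ee_pos: [501.8, -69.2, 46.3]
ee_rot: [179.9, -0.0, 80.2]
force: [0.3, 0.3, -0.8]
gripper_width: 54.1
gripper_force: 12.0
```

Request:
send_rows:
  steps:
    - [[-0.7,0,-0.1,0,0.2],[-0.6,0,-0.6,0,0.2],[-0.3,0,-0.7,0,0.2],[0,0,-0.4,0,0.2],[0,0,0,0,0.2]]

```text
time_s: 65.63
ee_pos: [492.0, -135.5, 121.3]
ee_rot: [179.6, 0.1, 79.9]
force: [0.2, 0.2, -1.3]
gripper_width: 53.8
gripper_force: 12.0
```

```bash
python3 -c "
from h import *
jar((220,),200,300,10); st(); go(582,-307,44,80)"
```

```text
220 200:5,-44,-119 210:-4,-44,-119 220:27,-24,13 230:26,-23,26 240:26,-21,38 250:19,-22,31 260:14,-22,31 270:10,-22,32 280:6,-22,34 290:2,-22,35
{'time_s': 65.7, 'ee_pos': [490.8, -134.5, 119.3], 'ee_rot': [179.8, 0.0, 79.9], 'force': [-0.0, 0.3, -1.0], 'gripper_width': 53.9, 'gripper_force': 12.0}
shift [-3.848  2.999  1.882] turn 0.01 (tool z + is down; +turn=-yaw?)
```

Request:
send_rows:
  steps:
    - [[-0.4,0.3,0,0,0.2],[-0.7,0.55,0,0,0.2],[-0.7,0.55,0,0,0.2],[-0.7,0.55,0,0,0.2],[-0.7,0.55,0,0,0.2]]

```text
time_s: 66.1
ee_pos: [566.0, -277.2, 115.8]
ee_rot: [-179.8, -0.1, 80.1]
force: [0.2, -0.1, -0.8]
gripper_width: 54.0
gripper_force: 12.0
```

Request:
send_rows:
  steps:
    - [[-0.65,0.5,0,0,0.2],[0,0,0.4,0,0.2],[0,0,0.6,0,0.2],[0,0,0.5,0,0.2],[0,0,0.25,0,0.2]]

```text
time_s: 66.52
ee_pos: [578.9, -304.2, 42.9]
ee_rot: [-179.5, -0.2, 80.0]
force: [-0.5, 0.3, -1.9]
gripper_width: 53.7
gripper_force: 12.0
```

Request:
send_rows:
  steps:
    - [[0,0,0,0,0.2],[0,0,0,0,0.2],[0,0,0,0,0.2]]

```text
time_s: 66.77
ee_pos: [582.3, -305.8, 48.7]
ee_rot: [179.9, 0.0, 80.0]
force: [0.3, 0.1, -0.7]
gripper_width: 53.9
gripper_force: 12.0
```

```bash
python3 -c "
from h import *
jar((220,),200,260,10); st()"
```

```text
220 200:24,-34,-45 210:17,-35,-47 220:27,-26,9 230:27,-24,24 240:26,-23,34 250:20,-23,29
{'time_s': 66.8, 'ee_pos': [582.5, -305.9, 49.2], 'ee_rot': [179.9, 0.0, 80.0], 'force': [0.5, 0.3, -0.7], 'gripper_width': 53.8, 'gripper_force': 12.0}
```

Request:
send_rows:
  steps:
    - [[0,0,0.15,0,0.2],[0,0,0.07,0,0.2],[0,0,0.05,0,0.2],[0,0,0,0,0.2],[0,0,0,0,0.2]]

```text
time_s: 67.23
ee_pos: [581.7, -305.6, 38.5]
ee_rot: [180.0, 0.0, 80.0]
force: [-1.6, 1.1, 5.3]
gripper_width: 53.9
gripper_force: 12.0
```

Request:
send_rows:
  steps:
    - [[0,0,0,0,0.63],[0,0,0,0,0.75],[0,0,0,0,0.82],[0,0,0,0,0.82],[0,0,-0.4,0,0.82]]

```text
time_s: 67.65
ee_pos: [579.6, -304.5, 50.0]
ee_rot: [-179.6, -0.1, 80.0]
force: [0.1, -0.3, 0.5]
gripper_width: 74.5
gripper_force: 0.0
```

Request:
send_rows:
  steps:
    - [[0,0,-0.8,0,0.82],[0,0,-0.9,0,0.82],[0,0,-0.9,0,0.82],[0,0,-0.9,0,0.82],[0,0,0,0,0.82]]

```text
time_s: 68.07
ee_pos: [585.3, -307.6, 201.7]
ee_rot: [179.2, 0.3, 80.0]
force: [1.1, -1.1, 0.8]
gripper_width: 74.8
gripper_force: 0.0
```

Request:
send_rows:
  steps:
    - [[0,0,0,0,0.82],[0,0,0,0,0.82],[0,0,0,0,0.82],[0,0,0,0,0.82]]

```text
time_s: 68.4
ee_pos: [580.9, -305.2, 191.0]
ee_rot: [-179.8, -0.1, 80.0]
force: [-0.1, -0.4, -0.0]
gripper_width: 74.8
gripper_force: 0.0
```

```bash
python3 -c "
from h import *
st(); _,w,K,T=grab('wrist'); rects(w,40,90,(320,650,-420,-250)); _,w,K,T=grab('side','s9'); _,w,K,T=grab('top','t9'); rects(w,30,95,(300,700,-420,-230));rects(w,130,175,(450,800,-100,160),10)"
```

```text
{'time_s': 68.4, 'ee_pos': [580.9, -305.2, 191.0], 'ee_rot': [-179.8, -0.1, 80.0], 'force': [-0.1, -0.4, -0.0], 'gripper_width': 74.8, 'gripper_force': 0.0}
2224 [ 581.7 -305.5] [54.7 54.1] 79.9 z [44.3 69.5 74.2]
1492 [ 482.7 -317.3] [47.8 48. ] 80.2 z [41.7 58.2 64.3]
826 [ 383.7 -320.5] [27.7 41.6] 80.9 z [41.3 50.1 54.4]
95 [ 581.9 -290.8] [24.2 55.9] 78.4 z [32.5 63.6 77.2]
253 [518.6  42.4] [47.7 48. ] 45.4 z [153.1 157.9 162.4]
```

View pics/s9.png

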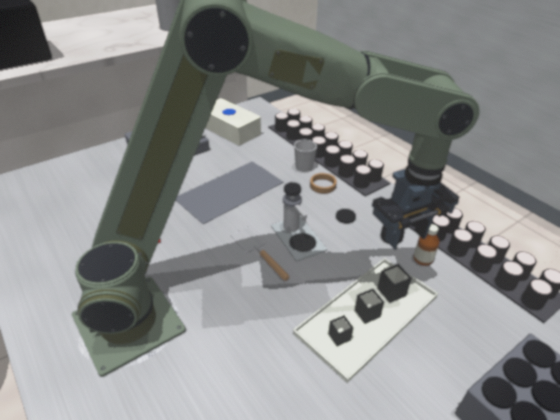

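The side view shows all three jars mouth-up in the tray at pixels (341,328), (369,305) and (394,283). The pump head is up at (292,188) and the gripper is clear of everything.

```bash
python3 -c "
from workcell import env
print(env.job_done())"
```

```text
the job is handed in; nothing more can be done
None
```

I turned all three jars mouth-up and dosed them small, medium, then large. They now stand mouth-up in the tray with the pump head up, and I handed the job in at about 68 s; the hand-in call returned no verdict.

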